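# Reset the guarded double dial of a sample freezer controller

### The arm

A 6-joint arm with a two-finger parallel gripper is mounted at the origin on the work surface. World frame = base frame: x ahead of the robot, y to its left, z up, the work surface at z = 0. Lengths are in m, angles in rad, forces in N, time in s.
With the tool pointing down it reaches from about 0.425 to 0.95 m from the base axis. Payload 3.5 kg.
Tool frame: the origin (TCP) lies between the finger pads; the fingertips stand 11 mm ahead of it and the grasp point (between the pads) lies 8 mm behind it (ctrl.tcp_to_tips is the distance from the TCP to the fingertips, in m); z points along the fingers, y is the direction in which the jaws open and shut (so a half turn about z gives the same grasp; the last joint's range is limited). The gripper opens to 85 mm and grips with 20 to 120 N. Pads are 22 mm wide; open, the fingers measure 114 mm over their backs; the gripper's body (76 mm by 85 mm) begins 54 mm behind the grasp point. The pads swing forward as they close: fully open they stand 13 mm farther back than shut.
Start: joints at [-1.33, 0.286, 1.577, -0, 1.279, -0.15], TCP at [0.257, -0.624, 0.242] pointing down, gripper open.
Joint ranges: [-2.77, 2.77], [-0.9, 2.22], [0.21, 2.48], [-1.53, 4.67], [0.24, 2.81], [-2.84, 2.84]. Speed limits (rad/s): [2.79, 2.79, 3.14, 3.14, 3.14, 3.14].

### API

Orientations are given as a unit quaternion [x, y, z, w].
In Python, from plant import monitor, vision, workorder, ctrl gives the robot as it stands.
- The arm moves only by the tool jog_arm, never from a script. Its argument "series" is a list of rows, each a list of 4 numbers: the shift along the tool's x, y, z in m, then the turn about the tool's z in rad. In form: [[tx, ty, tz, spin], ...]. A call has exactly 8 rows; each row shifts and turns the pose as measured when the row begins, along the tool's axes as they then stand; what a row does not reach is not made up. A row lasts 1/12 s, in which the tool goes at most 41.7 mm and 7.16 degrees, less where a joint would pass 70% of its speed; a pose out of reach is approached as far as the arm can. A call is refused whole if a number of a shift passes 0.0417 or a number of a turn 0.125, either way. A call with a gripper value outside its range is refused whole. "grip" is the finger opening in m, from 0 to 0.0854, set as the call begins (left out, the last holds). The fingers move at their own pace and stop on an object; "grip_force" is the grip in N (left out, the last holds). Time passes only in rows, so rows that do not move let the fingers close, or fill a call up. It gives the time, the measured TCP pose, the force and the opening at its end, in the units of the state.
- monitor.get_state(): the state, without advancing time (a new reading comes with each control period).
- vision.read_camera(name): name is "side" or "top" or "wrist"; returns the picture (384x512x3 uint8, red, green, blue); there is no depth.
- vision.get_calibration(name): a dict with "vfov" (degrees; the focal length in pixels is half the picture's height over the tangent of half this angle, whatever the lens; pixels are square), "cx", "cy" (the principal point, pixels), "R" (3x3) and "t" (3): a world point X has camera coordinates R X + t. Camera axes: x right, y down, z forward; pixel columns grow to the right and rows downward; lengths in m; the calibration is good to about 2 mm. A picture is of the moment at which its call begins: read the wrist's pose just before it. get_calibration takes no time and is no camera call; for the wrist camera it gives the pose at the moment of the call.
- workorder.sign_off(): hands the job in, once; it reports no verdict.
The state is a dict: "time": time; "qpos": joint angles; "dq": joint speeds; "joint_efforts": joint torques, N m; "eef_pos": TCP position; "tcp_rot": TCP orientation; "contact_force": force on the tool from outside, world axes, zero at the start; "wrist_torque": the same for the moment, N m; "opening": opening from 0.0 (shut) to 1.0 (fully open).
Only numpy, scipy, OpenCV 4.12 (cv2) and the standard library are available. Lean on these libraries where they do the work, as an engineer would, in place of code of your own. Each camera call takes 0.05 s, during which the arm holds its last target.

### The job

Slide the clear guard all the way off the double dial, then turn only the inner knob until its white pointer lines up with the green mark on the outer ring, leaving that ring as it is set. Then slide the guard all the way back over the dial and only then press the blue start button fully down for a moment and let go. Leave the neck plug, the vial rack and the forceps where they are.

Things in the scene. Friction and masses are not known exactly. Their poses are not given: they have to be found in the camera images.
- console: Flat white freezer controller fixed on the bench, 180 mm (its x) by 290 mm (its y), its panel 45 mm above the bench. Origin: centre of its underside; z up; front (-x) faces the robot. Dial, guard and button stand in a row along its y, at x = -20 mm: dial axis at y = -90 mm, start button at y = +45 mm. Only the guard is higher than the dial
- knob_axis (a point): Point on the fixed vertical axis of the double dial (two concentric knobs, made large for gloves), at the height of the top of the inner knob's grip bar, 83 mm above the bench. The inner disc's top lies 20 mm, the outer ring's top 24 mm below this point
- inner (a joint): Angle (rad) of the inner knob, a dark disc of diameter 52 mm with a black upright grip bar 10 mm wide, 20 mm high, reaching 25 mm from the axis at the pointer end, 21 mm at the tail. 0: pointer along the console's +x; grows counter-clockwise from above; stops at -2.8, 2.8. Takes 0.04 N m and stays where left. It starts 0.7 to 2.8 rad counter-clockwise of the green mark
- ring (a joint): Angle (rad) of the outer knob, a knurled grey ring of diameter 80 mm that turns very easily (0.012 N m), even when brushed. 0: its green mark lies along the console's +x from the axis; grows counter-clockwise from above. Pointer and mark line up when joint inner equals joint ring
- pointer_tip (a point): On top of the grip bar of the inner knob, at the pointer end (white line), 24 mm from the dial axis; its x axis points outwards along the pointer
- green_mark (a point): Top of the small green block (10 x 5 mm, 4 mm high) on the outer ring, 34 mm from the dial axis and level with the top of the inner disc; its x axis points outwards from the dial axis
- guard (a joint): Travel of the clear guard along the console's +y (m): 0 = fully over the dial, 0.13 = fully open at its stop, where it hides the start button. It slides on rails with about 1.5 N of friction and stays where it is left
- guard_fin (a point): Centre of the orange upright fin on top of the guard: 44 mm along the console's x, 8 mm along its y, 24 mm high; push it from either side or pinch it. The guard is a clear tunnel, 108 mm (x) by 115 mm (y), its flat top 12 mm below this point; its ends across y are open, so it passes over the dial and the button
- start_top (a point): Centre of the top of the blue round start button, diameter 30 mm, when not pressed; it moves down with the button
- start (a joint): Travel of the start button (m): 0 = released, 0.006 = fully down (4 N); it springs back
- plug: Loose freezer neck plug standing on its black disc (diameter 104 mm), white foam-like cylinder (diameter 72 mm) upwards, 93 mm high in all; origin: centre of its underside. To be left alone
- vial_rack: Loose blue vial rack, 110 x 110 mm, 49 mm high with coloured caps; origin: centre of its underside. To be left alone
- forceps: Loose steel forceps lying on the bench between robot and console, 150 mm along their own x, 20 mm wide, 6 mm high; origin: middle of the underside. To be left alone

How it is judged:
By the outcome, as a careful person would: the job done as asked, in the order asked, and still so for the second after the job is handed in, with the robot touching nothing.
It also fails if it takes over 72 s, if anything falls off the work surface, if the arm or the gripper's body presses on something with over 40 N, if the wrist force passes 120 N, or if a joint passes its speed limit or range.

## Working session

There is one attempt and no reset: what is moved stays moved. The work goes in short steps, Python scripts to look and compute and a tool call to move; the robot and the scene stay as the last step left them, time stands still between calls to the robot, and variables do not carry over. Pictures are saved under pics/ and viewed, and the job is handed in when it is done.

Besides the shell and the picture viewer there is one more tool, called as name(argument=value, ...) on one line, values as JSON. jog_arm: Moves the arm, as the interface text tells. Its arguments: {"type":"object","properties":{"series":{"type":"array","items":{"type":"array","items":{"type":"number"}}},"grip":{"type":"number"},"grip_force":{"type":"number"}},"required":["series"]}

```bash
ls; mkdir -p pics
python3 - <<'E'
from plant import monitor, vision, workorder, ctrl
import cv2
for n in ["side","top","wrist"]:
    im=vision.read_camera(n); cv2.imwrite(f"pics/{n}0.png",im[:,:,::-1]); print(n,vision.get_calibration(n))
print(monitor.get_state(), ctrl.tcp_to_tips)
E
```

```text
pics
side {'vfov': 54.654622333861994, 'cx': 253.06856252759275, 'cy': 195.0396692999205, 'R': array([[-0.8565155 , -0.515851  , -0.01670154],
       [-0.34414392,  0.59493185, -0.72637528],
       [ 0.38463769, -0.61640396, -0.68709534]]), 't': array([0.47199473, 0.23487767, 0.82134541])}
top {'vfov': 46.58096601212058, 'cx': 252.8398606873673, 'cy': 196.7444228490158, 'R': array([[ 0.01679767, -0.99964123, -0.02086284],
       [-0.98901212, -0.01354669, -0.14721248],
       [ 0.14687704,  0.02310643, -0.98888484]]), 't': array([0.03688683, 0.54242303, 0.97950391])}
wrist {'vfov': 66.54527230485114, 'cx': 251.52148110059326, 'cy': 187.67411503073382, 'R': array([[ 0.3799801 , -0.92499361, -0.00139459],
       [-0.88294972, -0.36315736,  0.29751726],
       [-0.27570802, -0.11181928, -0.95471542]]), 't': array([-0.67398733, -0.03705386,  0.37994008])}
{'time': 0.15, 'qpos': array([-1.33000849e+00,  2.87025233e-01,  1.57781629e+00, -3.60580615e-05,
        1.27858798e+00, -1.49994248e-01]), 'dq': array([ 0.00096811, -0.00287032, -0.00499625, -0.00038435, -0.00124085,
        0.00058913]), 'joint_efforts': array([ 1.01106565e-03, -4.06605363e+01, -2.93139821e+01, -1.78901369e-04,
        3.93008188e-03,  6.43446512e-06]), 'eef_pos': array([ 0.2570232 , -0.62363305,  0.24123609]), 'tcp_rot': array([ 9.80970398e-01,  1.94155182e-01, -5.89213948e-05, -9.16694172e-04]), 'contact_force': array([ 0.13431533,  0.13254393, -0.72171555]), 'wrist_torque': array([ 0.00598348,  0.00747391, -0.03407366]), 'opening': 1.0009940170386664} 0.011
```

View pics/top0.png

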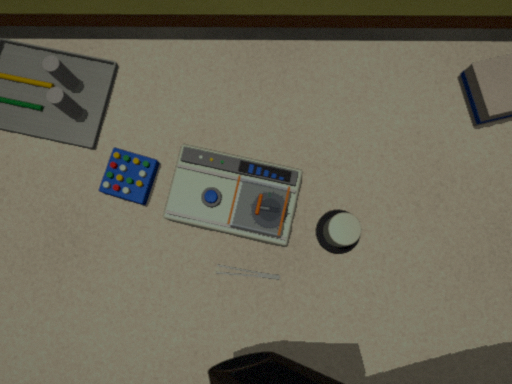

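View pics/side0.png

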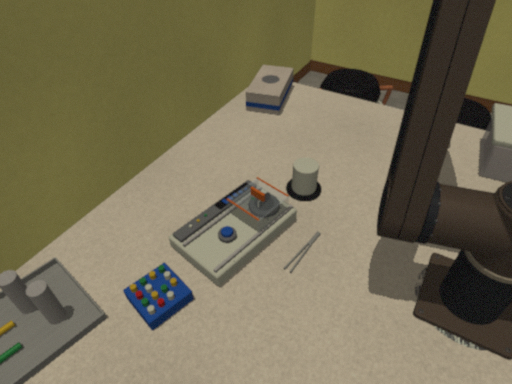

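View pics/wrist0.png

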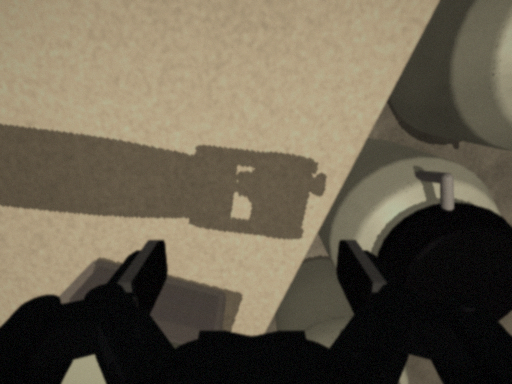

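The top view shows the console with its corners near (182,146), (301,170), (287,245) and (166,219). The button is near (211,198), the fin near (260,204), the plug near (340,230) and the rack near (129,176). The forceps lie near (248,272). Next I'll measure these.

```bash
cat > h.py <<'E'
import numpy as np, cv2
from plant import monitor, vision, workorder, ctrl
def ray(c,u,v):
    f=192/np.tan(np.radians(c['vfov'])/2)
    d=np.array([(u-c['cx'])/f,(v-c['cy'])/f,1.])
    R=np.array(c['R']);t=np.array(c['t'])
    return -R.T@t, R.T@d
def onz(c,u,v,z):
    o,d=ray(c,u,v); return o+d*(z-o[2])/d[2]
def proj(c,X):
    f=192/np.tan(np.radians(c['vfov'])/2)
    p=np.array(c['R'])@np.array(X)+c['t']; return np.array([f*p[0]/p[2]+c['cx'],f*p[1]/p[2]+c['cy']])
def tri(a,b):
    (o1,d1),(o2,d2)=a,b
    A=np.stack([d1,-d2],1);s=np.linalg.lstsq(A,o2-o1,rcond=None)[0]
    p=o1+s[0]*d1;q=o2+s[1]*d2; return (p+q)/2,np.linalg.norm(p-q)
E
python3 - <<'E'
from h import *
t=cv2.imread('pics/top0.png');s=cv2.imread('pics/side0.png')
cv2.imwrite('pics/top0z.png',cv2.resize(t[130:290,150:370],None,fx=3.6,fy=3.6,interpolation=cv2.INTER_CUBIC))
cv2.imwrite('pics/side0z.png',cv2.resize(s[150:300,150:350],None,fx=4,fy=4,interpolation=cv2.INTER_CUBIC))
c=vision.get_calibration('top');cs=vision.get_calibration('side')
P=[onz(c,u,v,.045) for u,v in [(182,146),(301,170),(287,245),(166,219)]]
print(P,[np.linalg.norm(P[i]-P[(i+1)%4]) for i in range(4)])
def masks(im,nm):
    h=cv2.cvtColor(im,cv2.COLOR_BGR2HSV)
    for k,lo,hi in [('orange',(4,150,90),(16,255,255)),('blue',(100,150,60),(125,255,255))]:
        n,l,st,ce=cv2.connectedComponentsWithStats(cv2.inRange(h,lo,hi))
        for i in range(1,n):
            if st[i,4]>15: print(nm,k,st[i],ce[i])
masks(t,'top');masks(s,'side')
E
```

```text
[array([0.65809125, 0.21170974, 0.045     ]), array([ 0.60461349, -0.06430606,  0.045     ]), array([ 0.4330494, -0.0332127,  0.045    ]), array([0.48738028, 0.241288  , 0.045     ])] [np.float64(0.2811487034389273), np.float64(0.1743589262786142), np.float64(0.2798257992285562), np.float64(0.17325445468918088)]
top orange [228 177  12  46  57] [233.73684211 198.92982456]
top orange [278 188  12  47 100] [283.47 211.07]
top orange [255 194   8  20  72] [258.29166667 203.76388889]
top blue [ 100  148   57   56 1351] [129.53293856 176.97927461]
top blue [248 164   6   9  45] [250.55555556 168.        ]
top blue [256 167   6   8  38] [258.26315789 170.36842105]
top blue [263 170   6   7  29] [265.65517241 172.62068966]
top blue [271 173   6   5  22] [273.40909091 175.18181818]
top blue [205 190  12  13 122] [210.58196721 196.1557377 ]
side orange [380  85  13   4  42] [385.78571429  86.52380952]
side orange [251 187  14  14 101] [257.12871287 193.3960396 ]
side orange [227 199  32  21  50] [242.84 209.26]
side blue [247 103  33   7  83] [262.56626506 105.68674699]
side blue [222 199   5   5  16] [224. 201.]
side blue [222 227  11  10  81] [226.59259259 231.35802469]
side blue [ 125  264   68   65 1469] [160.68890402 298.33424098]
```

View pics/top0z.png

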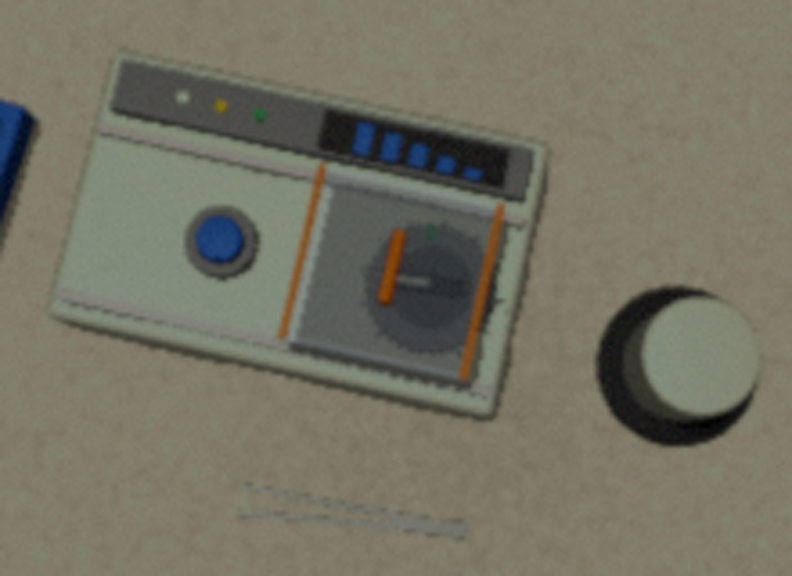

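View pics/side0z.png

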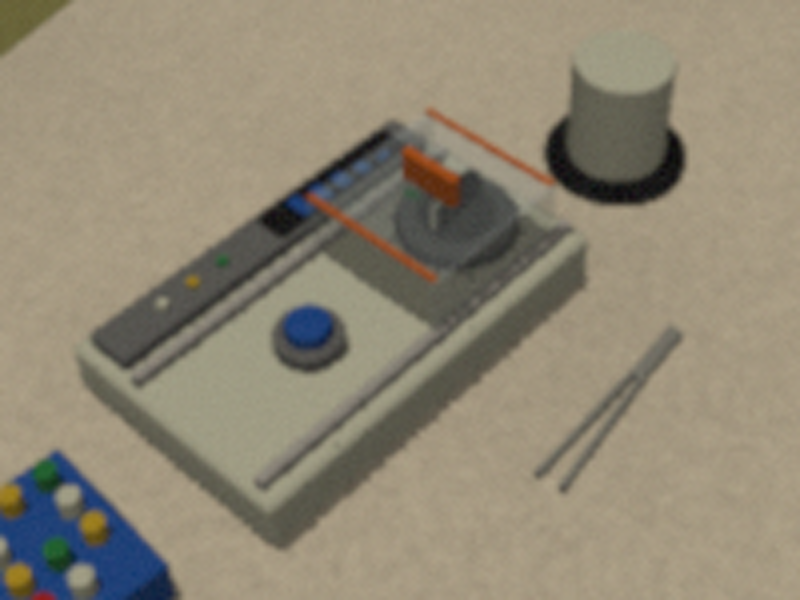

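Run:
```python
from h import *
c=vision.get_calibration('top');cs=vision.get_calibration('side')
print('fin',tri(ray(c,258.3,203.8),ray(cs,257.1,193.4)))
b,e=tri(ray(c,210.6,196.2),ray(cs,226.6,231.4));print('btn',b,e)
P=np.array([onz(c,u,v,.045) for u,v in [(182,146),(301,170),(287,245),(166,219)]])
ce=P.mean(0)
ey=(P[0]+P[3]-P[1]-P[2])[:2]; yaw=np.arctan2(-ey[0],ey[1]);print('yaw',yaw,ce)
# rails corners check via minAreaRect of white-green console
x=np.array([np.cos(yaw),np.sin(yaw)]);y=np.array([-x[1],x[0]])
print('btn pred',ce[:2]-.02*x+.045*y,'dial',ce[:2]-.02*x-.09*y)
print('btn on z .06',onz(c,210.6,196.2,.06), 'cons yaw from btn/fin')
k=ce[:2]-.02*x-.09*y
for z in (.083,.095): print(proj(c,[*k,z]),proj(cs,[*k,z]))
print(proj(c,[*k,.083]))
```

```text
fin (array([0.51713693, 0.03197068, 0.1099976 ]), np.float64(0.0014049329020969158))
btn [0.53950331 0.13997272 0.06082991] 0.0017228550215094168
yaw -0.19338449072826155 [0.5457836  0.08886975 0.045     ]
btn pred [0.53480458 0.13687455] dial [0.50886009 0.00439103]
btn on z .06 [0.53884253 0.13968054 0.06      ] cons yaw from btn/fin
[270.8746956  209.07370429] [265.68113279 195.84686337]
[270.98126444 208.40563471] [265.71224178 192.44146384]
[270.8746956  209.07370429]
```

The fin triangulates to z = 0.110 m, which is plausible, and the console yaw is about -0.19. The pointer sits roughly along console +y, and the green mark roughly along +x. Now I'll approach the fin.

jog_arm(series=[[0,0,0,0.117],[0,0,0,0.117],[0,0,0,0.117],[0,0,0,0.117],[0,0,0,0.117],[0.0076,-0.04,0,0],[0.0076,-0.04,0,0],[0.0076,-0.04,0,0]], grip=0.04)

```text
time: 0.82
eef_pos: [0.3024, -0.513, 0.235]
tcp_rot: [0.993, -0.117, -0.002, -0.004]
contact_force: [0.8, -0.1, 1.2]
opening: 0.475
```

jog_arm(series=[[0.0076,-0.04,0,0],[0.0076,-0.04,0,0],[0.0076,-0.04,0,0],[0.0076,-0.04,0,0],[0.0076,-0.04,0,0],[0.0076,-0.04,0,0],[0.0076,-0.04,0,0],[0.0076,-0.04,0,0]])

```text
time: 1.48
eef_pos: [0.4355, -0.2063, 0.2342]
tcp_rot: [0.993, -0.12, -0.003, -0.006]
contact_force: [1.7, -0.3, -0.6]
opening: 0.467
```

jog_arm(series=[[0.005,-0.04,0,0],[0.005,-0.04,0,0],[0.005,-0.04,0,0],[0.005,-0.04,0,0],[0.005,-0.04,0,0],[0,-0.02,0,0],[0,0,0,0],[0,0,0,0]])

```text
time: 2.15
eef_pos: [0.5126, 0.0172, 0.2355]
tcp_rot: [0.993, -0.115, -0.003, -0.007]
contact_force: [-0.1, -0.5, -0.2]
opening: 0.473
```

Run:
```python
from h import *
s=monitor.get_state();print(s['eef_pos'],s['tcp_rot'],s['qpos'])
c=vision.get_calibration('wrist');print(-c['R'].T@c['t'])
im=vision.read_camera('wrist');cv2.imwrite('pics/w1.png',im[:,:,::-1])
```

```text
[0.51258717 0.01715799 0.23553638] [ 0.99335585 -0.11485301 -0.00301313 -0.00662246] [-0.17067733 -0.06720871  1.9745292   0.01362381  1.24105359  1.62588403]
[ 0.58792279 -0.00138816  0.3665238 ]
```

View pics/w1.png

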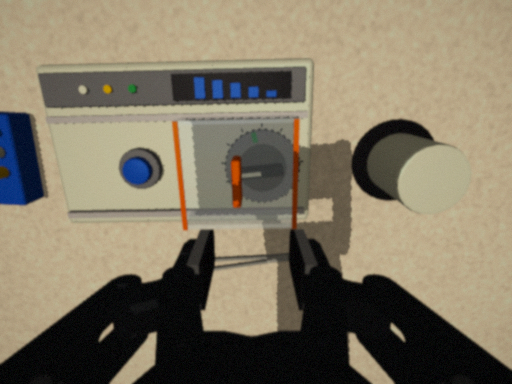

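The wrist view shows the fin near (236,182), the dial centre near (262,168), the green mark near (254,137) and the button near (138,169). I'll measure from it.

Run:
```python
from h import *
im=cv2.imread('pics/w1.png');c=vision.get_calibration('wrist')
cv2.imwrite('pics/w1z.png',cv2.resize(im[50:240,30:330],None,fx=2.6,fy=2.6,interpolation=cv2.INTER_CUBIC))
h=cv2.cvtColor(im,cv2.COLOR_BGR2HSV)
for k,lo,hi in [('orange',(2,140,70),(16,255,255)),('blue',(100,130,50),(125,255,255)),('green',(40,60,30),(90,255,255))]:
    n,l,st,ce=cv2.connectedComponentsWithStats(cv2.inRange(h,lo,hi))
    for i in range(1,n):
        if st[i,4]>15:print(k,st[i],ce[i].round(1))
P=np.array([onz(c,u,v,.045) for u,v in [(39,67),(312,60),(309,217),(70,222)]]);print(P.round(4),[np.linalg.norm(P[i]-P[(i+1)%4]).round(4) for i in range(4)])
```

```text
orange [292 119   7 110 570] [295.1 171. ]
orange [172 122  16 108 547] [179.5 175.6]
orange [231 156  11  52 477] [236.2 180.9]
blue [193  77  13  22 254] [199.1  87.6]
blue [212  79  12  20 215] [217.2  88.9]
blue [230  82  12  17 177] [235.   89.7]
blue [248  86  11  12 128] [253.   91.5]
blue [266  90  11   8  84] [271.1  93.4]
blue [   0  113   28   91 1565] [ 10.3 165.4]
blue [123 157  29  28 609] [136.6 170.4]
green [128  84   9  10  74] [131.9  88.1]
green [252 132   6  10  43] [254.2 137.1]
[[ 0.6647  0.2082  0.045 ]
 [ 0.6065 -0.0652  0.045 ]
 [ 0.4375 -0.0326  0.045 ]
 [ 0.4959  0.2491  0.045 ]] [np.float64(0.2795), np.float64(0.1721), np.float64(0.2878), np.float64(0.1737)]
```

View pics/w1z.png

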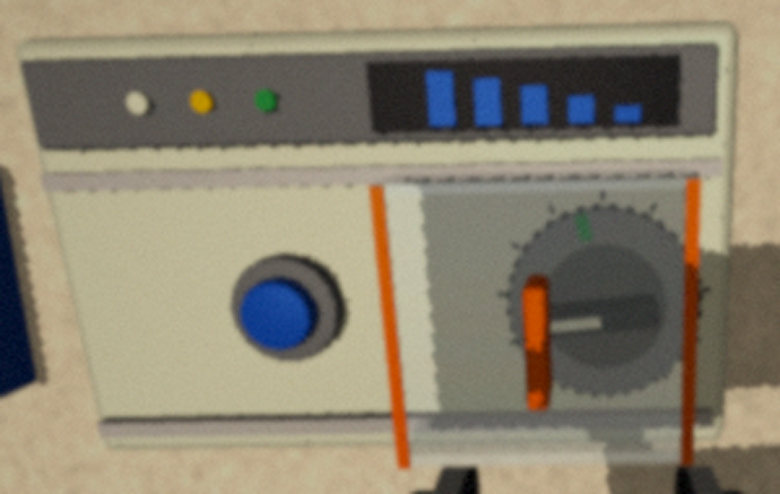

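Run:
```python
from h import *
c=vision.get_calibration('wrist');t=vision.get_calibration('top');s=vision.get_calibration('side')
for n,a,b,d in [('fin',(236.2,180.9),(258.3,203.8),(257.1,193.4)),('btn',(136.6,170.4),(210.6,196.2),(226.6,231.4))]:
    print(n,tri(ray(c,*a),ray(t,*b)),tri(ray(c,*a),ray(s,*d)))
print('finz.11',onz(c,236.2,180.9,.11),onz(t,258.3,203.8,.11))
print('fin ends',onz(c,235.5,157,.122),onz(c,236,207,.11))
print('ringcentre z.059 ',onz(c,(515+698)/2/2.6+30,(207+394)/2/2.6+50,.059),'disc .063',onz(c,(548+665)/2/2.6+30,(245+367)/2/2.6+50,.063))
print('mark',onz(c,254.2,137.1,.063))
print('btn .061',onz(c,136.6,170.4,.061))
```

```text
fin (array([0.51707501, 0.03212971, 0.10654193]), np.float64(0.0008578062636339398)) (array([0.51799982, 0.0320566 , 0.10978993]), np.float64(0.00018500676647292708))
btn (array([0.53974676, 0.14046184, 0.05959137]), np.float64(0.002195019928170976)) (array([0.54051481, 0.14046201, 0.06098287]), np.float64(0.0005460151733516108))
finz.11 [0.51813224 0.03208383 0.11      ] [0.51649008 0.03168219 0.11      ]
fin ends [0.5420352 0.0258689 0.122    ] [0.49336582 0.03856025 0.11      ]
ringcentre z.059  [0.5143325  0.00621584 0.059     ] disc .063 [0.51303395 0.00661435 0.063     ]
mark [0.54681045 0.00863754 0.063     ]
btn .061 [0.54074514 0.14060824 0.061     ]
```

Button to dial is 0.1366 m against 0.135 m expected, which agrees. Fin is at (0.5175, 0.032), yaw about -0.195. I'll descend to straddle the fin.

jog_arm(series=[[0.002,-0.0155,0,-0.035],[0,0,0.025,0],[0,0,0.025,0],[0,0,0.025,0],[0,0,0.02,0],[0,0,0,0],[0,0,0,0],[0,0,0,0]], grip_force=20)

```text
time: 2.87
eef_pos: [0.5179, 0.0219, 0.1396]
tcp_rot: [0.995, -0.104, -0.001, -0.005]
contact_force: [0.7, 0.8, -0.5]
opening: 0.468
```

Run:
```python
from h import *
s=monitor.get_state();print(s['eef_pos'],s['tcp_rot'],s['contact_force'])
im=vision.read_camera('wrist');cv2.imwrite('pics/w2.png',im[:,:,::-1])
im=vision.read_camera('side');cv2.imwrite('pics/s2.png',cv2.resize(im[150:300,150:350,::-1],None,fx=4,fy=4,interpolation=cv2.INTER_CUBIC))
```

```text
[0.51787178 0.02192499 0.13963136] [ 9.94534829e-01 -1.04271475e-01 -9.49880774e-04 -5.19916151e-03] [ 0.67421918  0.83979586 -0.53616192]
```

View pics/w2.png

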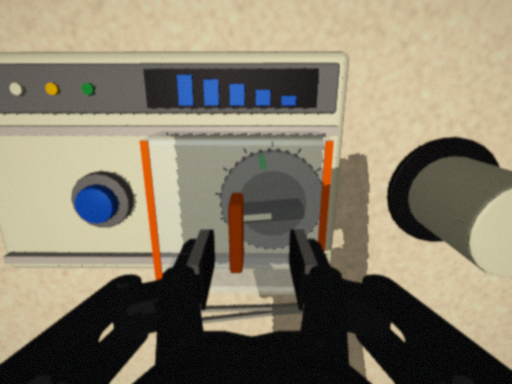

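View pics/s2.png

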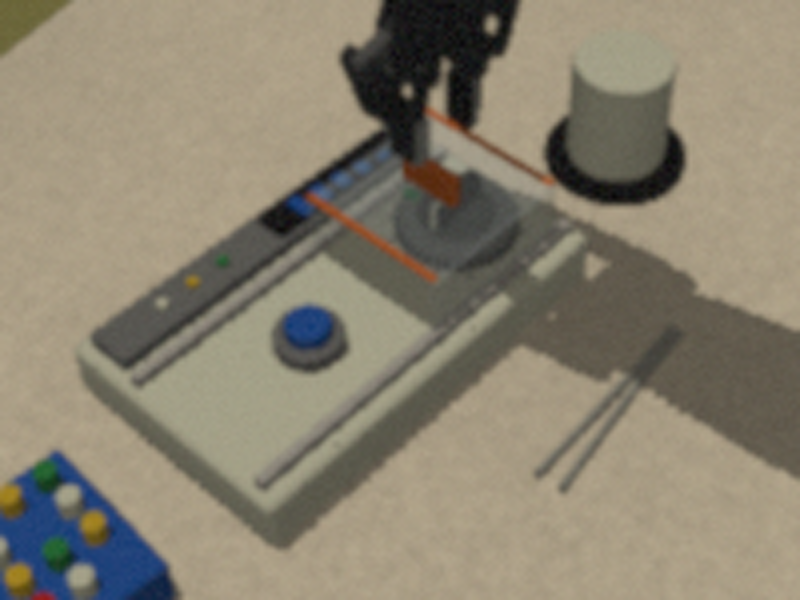

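The fin is between the jaws but off-centre, towards the left finger. Rows under-deliver somewhat, so I'll correct sideways first and then go down.

jog_arm(series=[[0,-0.005,0,0],[0,-0.004,0,-0.01],[0,-0.003,0.004,0],[0,0,0.008,0],[0,0,0.008,0],[0,0,0.004,0],[0,0,0.002,0],[0,0,0,0]])

```text
time: 3.63
eef_pos: [0.5247, 0.0355, 0.1172]
tcp_rot: [0.995, -0.098, 0.005, -0.005]
contact_force: [0.2, -0.6, -0.3]
opening: 0.468
```

jog_arm(series=[[0,0,0,0],[0,0,0,0],[0,0,0,0],[0,0,0,0],[0,0,0,0],[0,0,0,0],[0,0,0,0],[0,0,0,0]], grip=0.0)

```text
time: 4.3
eef_pos: [0.5242, 0.0352, 0.1164]
tcp_rot: [0.995, -0.1, 0.004, -0.005]
contact_force: [1.2, 0.1, -1.3]
opening: 0.085
```

Run:
```python
from h import *
s=monitor.get_state();print(s['eef_pos'],s['tcp_rot'],s['contact_force'],s['opening'])
im=vision.read_camera('wrist');cv2.imwrite('pics/w3.png',im[:,:,::-1])
```

```text
[0.52416307 0.03515886 0.11642298] [ 0.99500784 -0.09957111  0.00425364 -0.00518567] [ 1.23049163  0.09800914 -1.34162938] 0.08533686080644592
```

View pics/w3.png

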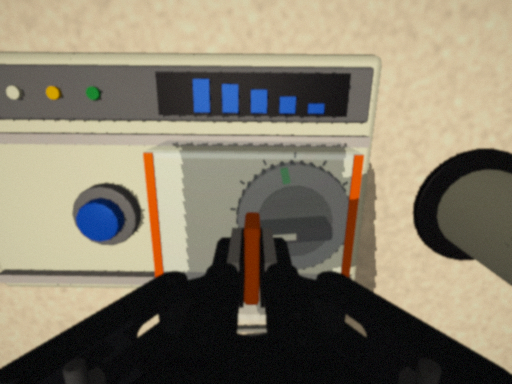

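The fin is pinched: the opening is about 7 mm and the fin shows at (252,255). Now I'll slide it along +y.

jog_arm(series=[[0,-0.012,0,0],[0,-0.015,0,0],[0,-0.015,0,0],[0,-0.015,0,0],[0,-0.015,0,0],[0,-0.015,0,0],[0,-0.015,0,0],[0,-0.015,0,0]])

```text
time: 5.02
eef_pos: [0.5454, 0.1361, 0.1162]
tcp_rot: [0.996, -0.091, -0.001, 0.023]
contact_force: [-17.2, -85.7, 15.4]
opening: 0.085
```

Run:
```python
from h import *
s=monitor.get_state();print(s['eef_pos'],s['tcp_rot'],s['contact_force'],s['opening'])
for n in ('wrist','side'):
    im=vision.read_camera(n);cv2.imwrite(f'pics/{n}4.png',im[:,:,::-1])
s=monitor.get_state();print(s['eef_pos'],s['tcp_rot'],s['contact_force'],s['opening'])
```

```text
[0.54535722 0.1360942  0.11621433] [ 9.95542147e-01 -9.14432827e-02 -6.21272725e-04  2.30992015e-02] [-17.20037066 -85.6714393   15.4364809 ] 0.08460706890352568
[0.54524994 0.13528546 0.11620704] [ 0.99540901 -0.09313752 -0.00144507  0.02200507] [-12.32567172 -53.21522283  11.31311828] 0.08629681348744088
```

View pics/wrist4.png

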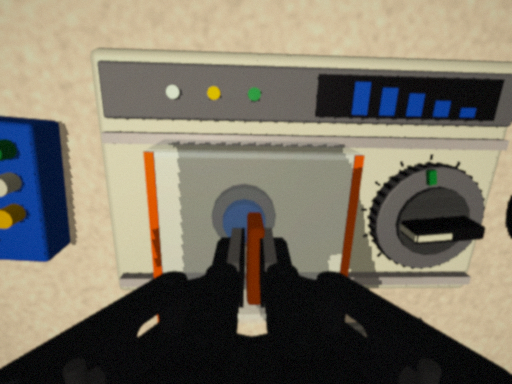

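View pics/side4.png

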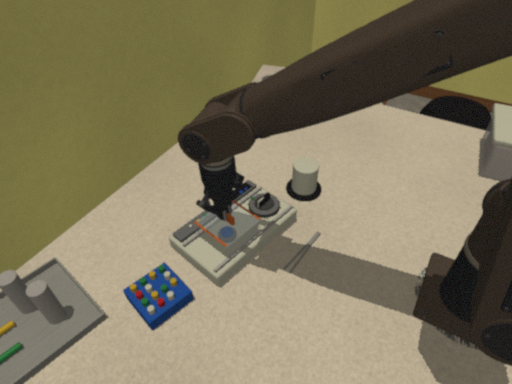

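The guard is at its stop: fin to dial is 0.133 m along y, and it hides the button. It started about 27 mm open, so closing it needs the full 130 mm. I'll relieve the push and release.

jog_arm(series=[[0,0.001,0,0],[0,0.0005,0,0],[0,0,0,0],[0,0,0,0],[0,0,0,0],[0,0,0,0],[0,0,0,0],[0,0,0,0]], grip=0.04)

```text
time: 5.78
eef_pos: [0.5454, 0.1326, 0.1172]
tcp_rot: [0.995, -0.092, -0.002, 0.025]
contact_force: [0.1, 0.2, 0.1]
opening: 0.475
```

jog_arm(series=[[0,0,-0.02,0],[0,0,-0.025,0],[0,0,-0.025,0],[0,0,-0.025,0],[0,0.01,-0.02,0],[0,0.02,-0.005,0],[0,0.02,0,0],[0,0.01,0,0]])

```text
time: 6.45
eef_pos: [0.534, 0.0834, 0.2446]
tcp_rot: [0.996, -0.087, -0.003, 0.024]
contact_force: [0.0, -0.1, 0.3]
opening: 0.467
```

Run:
```python
from h import *
s=monitor.get_state();print(s['eef_pos'],s['tcp_rot'],s['contact_force'],s['opening'],s['dq'])
for n in ('wrist','top'):
    c=vision.get_calibration(n)
    im=vision.read_camera(n);cv2.imwrite(f'pics/{n}5.png',im[:,:,::-1]); print(n,c)
    import pickle;pickle.dump(c,open(f'pics/{n}5.pkl','wb'))
```

```text
[0.53400133 0.08335206 0.24458937] [ 0.99587462 -0.08742814 -0.00296453  0.02410952] [ 0.04016597 -0.0583008   0.34172589] 0.4667399123710274 [-0.20568771 -0.11258643  0.07734733  0.01895746 -0.00317789 -0.21611357]
wrist {'vfov': 66.54527230485114, 'cx': 251.52148110059326, 'cy': 187.67411503073382, 'R': array([[-0.17495907, -0.98333232,  0.04946586],
       [-0.93689522,  0.18172124,  0.29867163],
       [-0.30268246,  0.00591099, -0.95307313]]), 't': array([0.16397601, 0.44613757, 0.54268757])}
top {'vfov': 46.58096601212058, 'cx': 252.8398606873673, 'cy': 196.7444228490158, 'R': array([[ 0.01679767, -0.99964123, -0.02086284],
       [-0.98901212, -0.01354669, -0.14721248],
       [ 0.14687704,  0.02310643, -0.98888484]]), 't': array([0.03688683, 0.54242303, 0.97950391])}
```

View pics/wrist5.png

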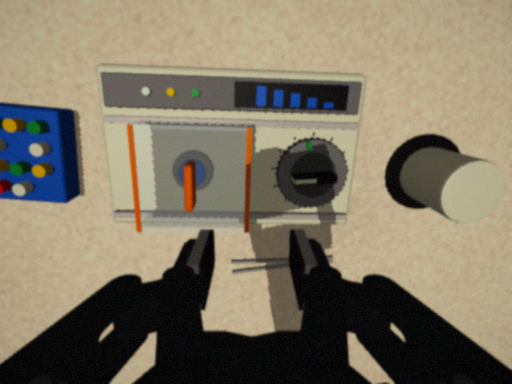

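View pics/top5.png

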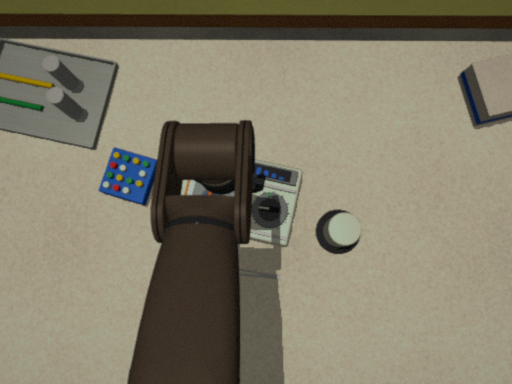

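The guard is off the dial, and the wrist view shows the dial centre near (312,172), the green mark near (309,145) and the pointer to the left near (297,182). I'll measure the angles.

Run:
```python
import pickle
from h import *
im=cv2.imread('pics/wrist5.png')
cv2.imwrite('pics/w5z.png',cv2.resize(im[120:220,240:380],None,fx=5.5,fy=5.5,interpolation=cv2.INTER_CUBIC))
c=pickle.load(open('pics/wrist5.pkl','rb'))
h=cv2.cvtColor(im,cv2.COLOR_BGR2HSV)
for k,lo,hi in [('green',(40,60,30),(90,255,255)),('orange',(2,140,70),(16,255,255)),('white',(0,0,120),(179,70,255))]:
    n,l,st,ce=cv2.connectedComponentsWithStats(cv2.inRange(h,lo,hi))
    for i in range(1,n):
        if st[i,4]>15:print(k,st[i],ce[i].round(1))
```

```text
green [191  88   9  10  71] [195.   92.5]
green [ 25 121  23  13 223] [ 36.  126.6]
green [306 140   7  12  70] [309.  145.6]
green [  8 162  23  13 211] [ 18.7 167.8]
orange [127 125  14 107 547] [133.8 177.7]
orange [245 128   8 104 519] [247.9 176. ]
orange [183 161  13  51 500] [188.8 186.3]
white [     0      0    512    369 110061] [265.9 150.3]
white [141  86   9  10  72] [144.9  90.6]
white [ 29 143  14  14 147] [ 35.6 149.6]
white [ 12 184  13  12 126] [ 18.2 189.6]
white [286 207  32   6 139] [304.1 209.7]
white [256 214  65  15 594] [288.9 220.3]
white [100 325  13  15  62] [106.3 331.4]
white [391 324  13  17  69] [396.5 331.3]
white [110 333  46  51 939] [137.8 362.6]
white [348 332  42  52 800] [364.2 361.1]
white [  0 343  11  16  72] [  3.6 350.9]
```

View pics/w5z.png

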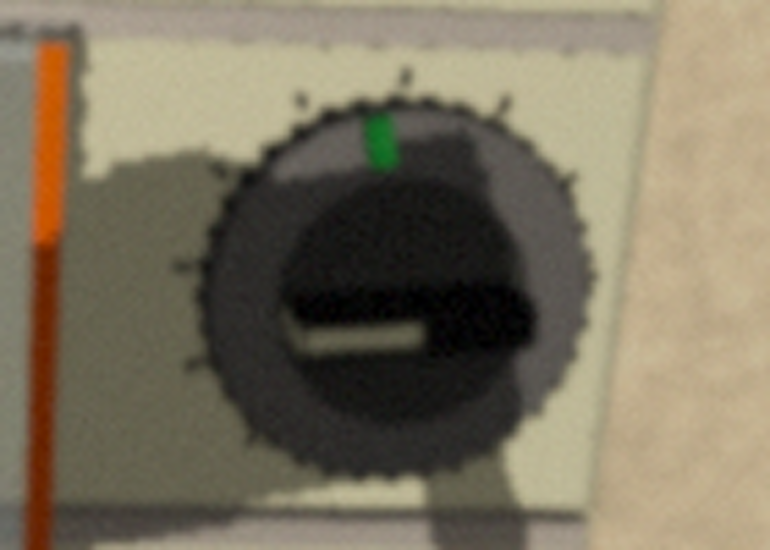

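Run:
```python
import pickle
from h import *
c=pickle.load(open('pics/wrist5.pkl','rb'))
Z=lambda x,y:(x/5.5+240-.4,y/5.5+120-.4)
p=onz(c,*Z(303,341),.083);q=onz(c,*Z(424,334),.083)
r=onz(c,*Z(397,287),.059);m=onz(c,*Z(382,144),.063);d=onz(c,*Z(401,301),.063)
m1=onz(c,*Z(379,118),.063);m2=onz(c,*Z(387,168),.063)
print(p,q,'ring',r,'disc',d,'mark',m)
a=lambda v:np.arctan2(v[1],v[0])
print('pointer dir',a(p-q),a(p-r),'len',np.linalg.norm((p-r)[:2]),'mark',a(m-r),a(m1-m2),np.linalg.norm((m-r)[:2]))
f=onz(c,188.8,186.3,.11);print('fin',f,'fin-dial along',(f-r)[:2]@[.194,.981])
R=np.array([0.514,0.007])
print(a(m[:2]-R),a(p[:2]-R))
```

```text
[0.5158617  0.03298861 0.083     ] [0.51281903 0.00982957 0.083     ] ring [0.51584529 0.00874857 0.059     ] disc [0.51397001 0.00913565 0.063     ] mark [0.54654716 0.00923869 0.063     ]
pointer dir 1.440163126611666 1.5701195543165494 len 0.02424004970769411 mark 0.015962650974370725 0.041026607478578773 0.030705779815493633
fin [0.53909585 0.13642401 0.11      ] fin-dial along 0.12976021464297804
0.06867490842374183 1.4992833093116915
```

jog_arm(series=[[0,0,0,-0.125],[0,0,0,-0.125],[0,0,0,-0.125],[0,0,0,-0.125],[0,0,0,-0.125],[0,0,0,-0.125],[0,0,0,-0.125],[0,0,0,-0.125]])

```text
time: 7.22
eef_pos: [0.5312, 0.0897, 0.236]
tcp_rot: [0.915, 0.403, -0.019, 0.014]
contact_force: [-0.8, 0.3, -0.0]
opening: 0.464
```

jog_arm(series=[[0,0,0,-0.125],[0,0,0,-0.125],[0,0,0,-0.125],[0,0,0,-0.1],[0,0,0,-0.05],[0,0,0,0],[0,0,0,0],[0,0,0,0]])

```text
time: 7.88
eef_pos: [0.5282, 0.097, 0.2273]
tcp_rot: [0.775, 0.631, -0.026, 0.002]
contact_force: [0.0, 0.7, -0.1]
opening: 0.468
```

jog_arm(series=[[0,0,0,-0.05],[0,0,0,-0.04],[-0.02,0.001,0.01,0],[-0.025,0.001,0.02,0],[-0.025,0,0.02,0],[-0.015,0,0.01,0],[0,0,0,0],[0,0,0,0]])

```text
time: 8.55
eef_pos: [0.5188, 0.0104, 0.1682]
tcp_rot: [0.747, 0.665, -0.025, 0.001]
contact_force: [0.7, -0.3, 0.5]
opening: 0.468
```

Run:
```python
from h import *
import pickle
s=monitor.get_state();print(s['eef_pos'],s['tcp_rot'],s['contact_force'],s['opening'])
for n in ('wrist',):
    c=vision.get_calibration(n);pickle.dump(c,open(f'pics/{n}6.pkl','wb'))
    im=vision.read_camera(n);cv2.imwrite(f'pics/{n}6.png',im[:,:,::-1])
```

```text
[0.51875306 0.0103772  0.16820911] [ 0.74658164  0.66483945 -0.0245674   0.00089783] [ 0.66316454 -0.32228492  0.51275623] 0.46781263802337403
```

View pics/wrist6.png

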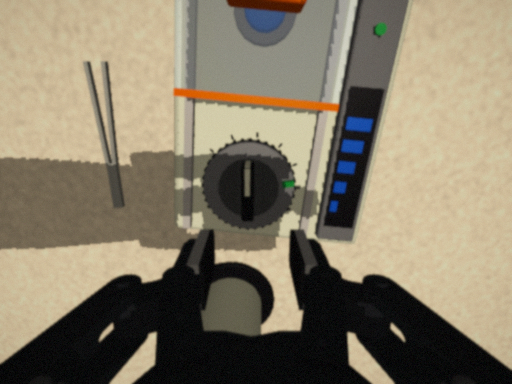

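The bar is now nearly upright in the view, spanning (247,162) to (247,220), with the mark at (288,184). I'll refine the centre and angles.

Run:
```python
import pickle
from h import *
im=cv2.imread('pics/wrist6.png')
cv2.imwrite('pics/w6z.png',cv2.resize(im[130:240,190:310],None,fx=5,fy=5,interpolation=cv2.INTER_CUBIC))
h=cv2.cvtColor(im,cv2.COLOR_BGR2HSV)
n,l,st,ce=cv2.connectedComponentsWithStats(cv2.inRange(h,(40,60,30),(90,255,255)))
for i in range(1,n):
    if st[i,4]>15:print('green',st[i],ce[i].round(1))
```

```text
green [374  22  13  15 146] [380.   28.8]
green [282 180  13   9  99] [288.  183.5]
```

View pics/w6z.png

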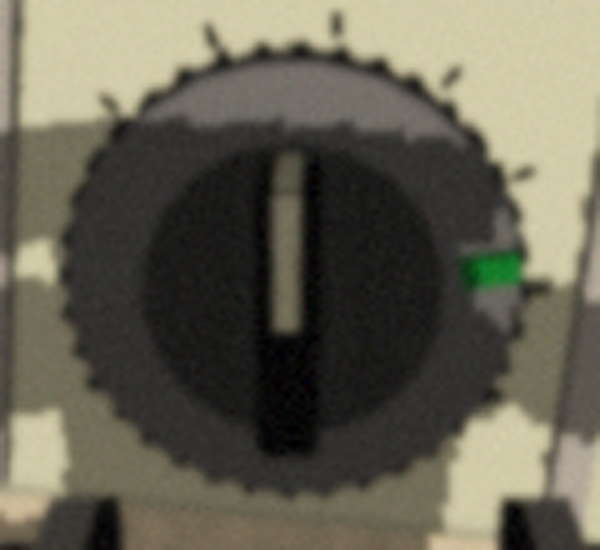

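Run:
```python
import pickle
from h import *
c=pickle.load(open('pics/wrist6.pkl','rb'))
Z=lambda x,y:(x/5+190-.4,y/5+130-.4)
p=onz(c,*Z(290,193),.083);q=onz(c,*Z(287,332),.083);tl=onz(c,*Z(288,452),.083)
r=onz(c,*Z(295,269),.059);d=onz(c,*Z(293,288),.063);m=onz(c,288,183.5,.064)
m1=onz(c,*Z(465,273),.063);m2=onz(c,*Z(520,268),.063)
a=lambda v:np.arctan2(v[1],v[0])
print(p,q,tl,'ring',r,'disc',d,'mark',m)
print(a(p-q),a(p-tl),np.linalg.norm((p-tl)[:2]),'mark',a(m-r),a(m-d),a(m2-m1),np.linalg.norm((m-r)[:2]))
axis=p[:2]-.0245*(p-tl)[:2]/np.linalg.norm((p-tl)[:2]);print('axis',axis,a(m[:2]-axis))
```

```text
[0.51629952 0.03217488 0.083     ] [0.5130879  0.00981257 0.083     ] [ 0.51071141 -0.0108142   0.083     ] ring [0.51362745 0.01209193 0.059     ] disc [0.51320783 0.01007492 0.063     ] mark [0.54682909 0.01014869 0.064     ]
1.4281543554969476 1.4415321859084096 0.043350757667314575 mark -0.05846182052074438 0.0021941184734873987 -0.010202508031250977 0.03325845725149044
axis [0.51314136 0.00787928] 0.06726439398111765
```

jog_arm(series=[[0,-0.001,0.015,0.01],[0,-0.001,0.02,0],[0,0,0.02,0],[0,0,0.015,0],[0,0,0.008,0],[0,0,0.004,0],[0,0,0,0],[0,0,0,0]])

```text
time: 9.27
eef_pos: [0.5214, 0.0138, 0.0919]
tcp_rot: [0.749, 0.663, -0.019, 0.007]
contact_force: [0.2, -0.7, 0.3]
opening: 0.468
```

jog_arm(series=[[-0.003,-0.004,0,0],[-0.002,-0.003,0,0],[0,0,0,0],[0,0,0.004,0],[0,0,0.005,0],[0,0,0.003,0],[0,0,0,0],[0,0,0,0]])

```text
time: 9.93
eef_pos: [0.5157, 0.0085, 0.0835]
tcp_rot: [0.749, 0.663, -0.016, 0.01]
contact_force: [-0.2, 0.6, -0.2]
opening: 0.462
```

jog_arm(series=[[0,-0.002,0.003,0],[0,-0.001,0.003,0],[0,0,0,0],[0,0,0,0],[0,0,0,0],[0,0,0,0],[0,0,0,0],[0,0,0,0]])

```text
time: 10.6
eef_pos: [0.5122, 0.0088, 0.0764]
tcp_rot: [0.749, 0.663, -0.016, 0.01]
contact_force: [0.5, 0.1, -0.3]
opening: 0.468
```

Run:
```python
from h import *
import pickle
s=monitor.get_state();print(s['eef_pos'],s['tcp_rot'],s['contact_force'],s['opening'],s['qpos'])
n='wrist';c=vision.get_calibration(n);pickle.dump(c,open(f'pics/{n}7.pkl','wb'))
im=vision.read_camera(n);cv2.imwrite(f'pics/{n}7.png',im[:,:,::-1])
n='side';im=vision.read_camera(n)[160:260,180:320];cv2.imwrite(f'pics/{n}7.png',cv2.resize(im[:,:,::-1],None,fx=5,fy=5,interpolation=cv2.INTER_CUBIC))
```

```text
[0.51215916 0.00878287 0.07641567] [ 0.74870576  0.6626355  -0.01617672  0.0096021 ] [ 0.458881    0.11968131 -0.31963357] 0.4683660604218316 [-0.163503    0.14281149  2.08108969 -0.0466552   0.92373345 -0.01344283]
```

View pics/wrist7.png

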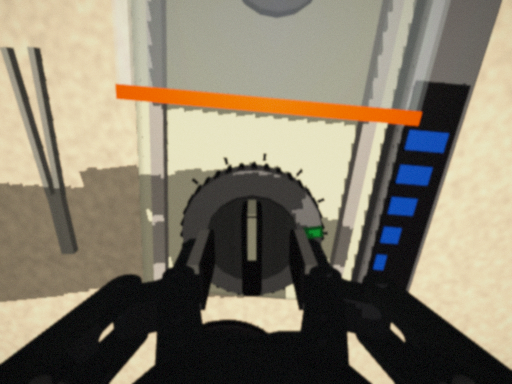

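View pics/side7.png

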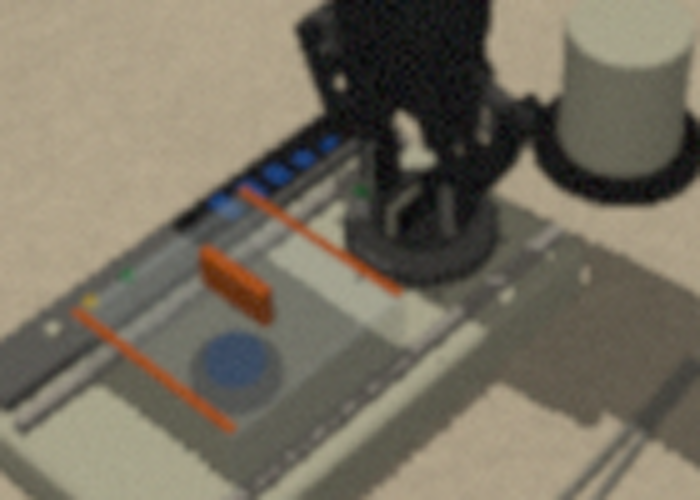

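The fingers straddle the bar and it is centred near (252,230). I'll raise 2–3 mm for clearance over the ring, then close.

jog_arm(series=[[0,0,-0.003,0],[0,0,-0.001,0],[0,0,0,0],[0,0,0,0],[0,0,0,0],[0,0,0,0],[0,0,0,0],[0,0,0,0]])

```text
time: 11.37
eef_pos: [0.5126, 0.0089, 0.0814]
tcp_rot: [0.749, 0.663, -0.016, 0.01]
contact_force: [-0.2, -0.1, 0.5]
opening: 0.47
```

jog_arm(series=[[0,0,0,0],[0,0,0,0],[0,0,0,0],[0,0,0,0],[0,0,0,0],[0,0,0,0],[0,0,0,0],[0,0,0,0]], grip=0.0)

```text
time: 12.03
eef_pos: [0.5123, 0.0089, 0.0813]
tcp_rot: [0.749, 0.663, -0.016, 0.01]
contact_force: [-0.9, -0.2, -0.1]
opening: 0.109
```

jog_arm(series=[[0,0,0,0.08],[0,0,0,0.08],[0,0,0,0.08],[0,0,0,0.08],[0,0,0,0.08],[0,0,0,0.08],[0,0,0,0.04],[0,0,0,0]])

```text
time: 12.7
eef_pos: [0.5125, 0.0089, 0.0813]
tcp_rot: [0.899, 0.437, -0.013, 0.014]
contact_force: [-1.4, -0.3, -0.4]
opening: 0.106
```

Run:
```python
from h import *
import pickle
s=monitor.get_state();print(s['eef_pos'],s['tcp_rot'],s['contact_force'],s['opening'],2*np.arctan2(s['tcp_rot'][1],s['tcp_rot'][0]))
n='wrist';c=vision.get_calibration(n);pickle.dump(c,open(f'pics/{n}8.pkl','wb'))
im=vision.read_camera(n);cv2.imwrite(f'pics/{n}8.png',im[:,:,::-1])
```

```text
[0.51250417 0.00888751 0.08132403] [ 0.89923541  0.43705542 -0.01305965  0.01369974] [-1.35954246 -0.29177721 -0.42488632] 0.1064456262583375 0.9048186107251065
```

View pics/wrist8.png

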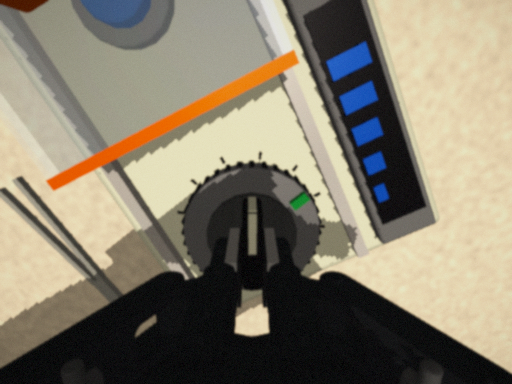

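The bar turns with the gripper; the mark is now at (300,201). I'll compute what remains.

```bash
cat > m.py <<'E'
import sys,pickle
from h import *
def meas(k,ax=(.5133,.0085)):
    im=cv2.imread(f'pics/wrist{k}.png');c=pickle.load(open(f'pics/wrist{k}.pkl','rb'))
    h=cv2.cvtColor(im,cv2.COLOR_BGR2HSV)
    n,l,st,ce=cv2.connectedComponentsWithStats(cv2.inRange(h,(40,60,30),(90,255,255)))
    for i in range(1,n):
        if st[i,4]>15:
            X=onz(c,*ce[i],.0635);v=X[:2]-ax
            print('green',ce[i].round(1),X.round(4),np.linalg.norm(v).round(4),'ang',np.arctan2(v[1],v[0]).round(3))
    return im,c
E
python3 - <<'E'
from m import *
for k in (5,6,7,8):
    print(k);im,c=meas(k)
p=onz(c,252,197,.083);q=onz(c,252,255,.083);v=p-q;print(p,q,np.arctan2(v[1],v[0]))
cv2.imwrite('pics/w8z.png',cv2.resize(im[150:300,160:350],None,fx=4,fy=4,interpolation=cv2.INTER_CUBIC))
E
```

```text
5
green [195.   92.5] [0.6215 0.1173 0.0635] 0.1534 ang 0.788
green [ 36.  126.6] [0.6174 0.2826 0.0635] 0.2932 ang 1.208
green [309.  145.6] [0.5469 0.0094 0.0635] 0.0336 ang 0.027
green [ 18.7 167.8] [0.5801 0.3163 0.0635] 0.315 ang 1.357
6
green [380.   28.8] [0.6195 0.1173 0.0635] 0.152 ang 0.798
green [288.  183.5] [0.5468 0.0099 0.0635] 0.0336 ang 0.043
7
green [313.7 232. ] [0.5469 0.0106 0.0635] 0.0337 ang 0.061
8
green [299.5 200.6] [0.5472 0.0101 0.0635] 0.0339 ang 0.048
[0.53279633 0.03384231 0.083     ] [0.51354579 0.00935555 0.083     ] 0.9045509262767141
```

View pics/w8z.png

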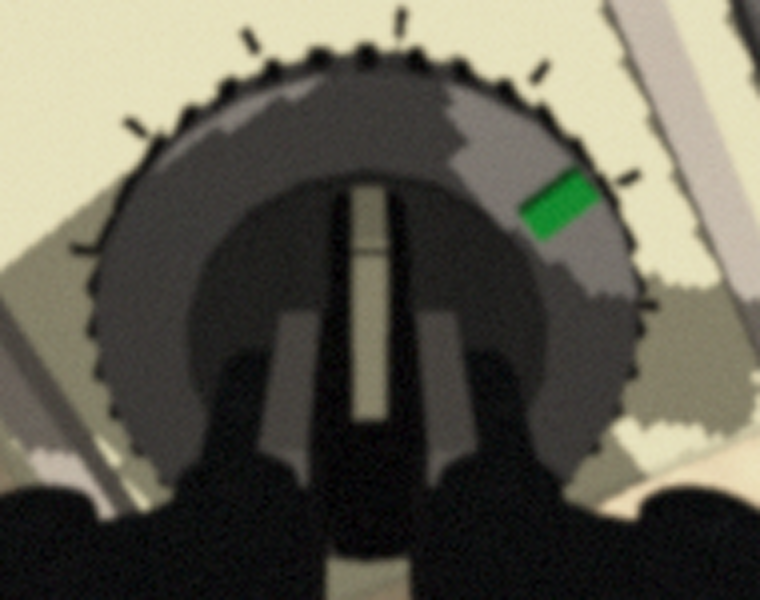

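The ring mark hasn't moved, at about 0.045 rad world. About 0.86 rad remains.

jog_arm(series=[[0,0,0,0.11],[0,0,0,0.12],[0,0,0,0.12],[0,0,0,0.12],[0,0,0,0.12],[0,0,0,0.11],[0,0,0,0.08],[0,0,0,0]])

```text
time: 13.42
eef_pos: [0.5128, 0.0084, 0.0813]
tcp_rot: [0.999, 0.05, -0.007, 0.018]
contact_force: [0.9, -1.3, -0.7]
opening: 0.113
```

Run:
```python
from m import *
import pickle
s=monitor.get_state();print(s['eef_pos'],s['tcp_rot'],s['contact_force'],s['opening'],2*np.arctan2(s['tcp_rot'][1],s['tcp_rot'][0]),s['dq'])
n='wrist';c=vision.get_calibration(n);pickle.dump(c,open(f'pics/{n}9.pkl','wb'))
im=vision.read_camera(n);cv2.imwrite(f'pics/{n}9.png',im[:,:,::-1])
im,c=meas(9)
cv2.imwrite('pics/w9z.png',cv2.resize(im[150:300,160:350],None,fx=4,fy=4,interpolation=cv2.INTER_CUBIC))
```

```text
[0.51281091 0.00839864 0.0812645 ] [ 0.99859058  0.04957551 -0.00684724  0.01767044] [ 0.90576983 -1.33776029 -0.69443741] 0.11265832582522024 0.09920950955149414 [-0.00346741  0.00194403 -0.00173634  0.00423293  0.00327448 -0.06080247]
green [32.9  2.9] [0.6182 0.1135 0.0635] 0.1484 ang 0.786
green [255.5 180. ] [0.5473 0.0095 0.0635] 0.034 ang 0.03
```

View pics/w9z.png

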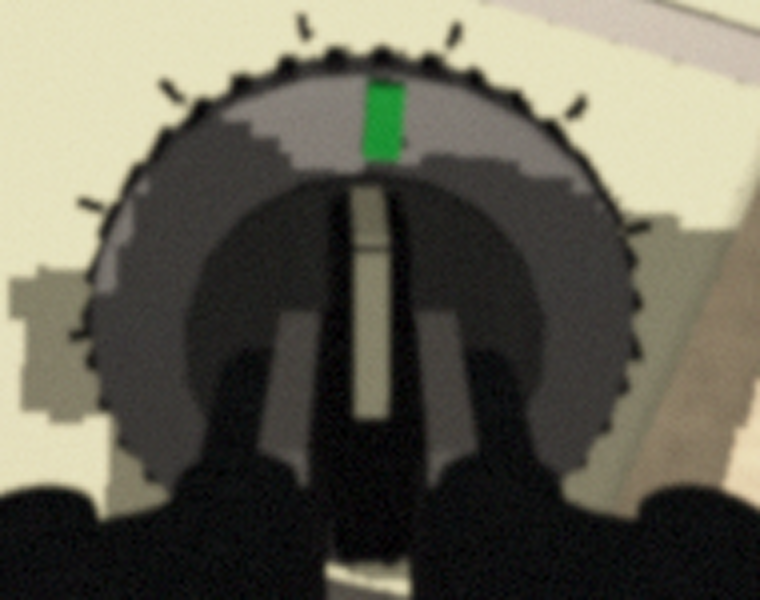

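The pointer is slightly left of the mark, by about 0.055 rad.

jog_arm(series=[[0,0,0,0.03],[0,0,0,0.015],[0,0,0,0],[0,0,0,0],[0,0,0,0],[0,0,0,0],[0,0,0,0],[0,0,0,0]])

```text
time: 14.13
eef_pos: [0.5128, 0.0084, 0.0813]
tcp_rot: [0.999, 0.033, -0.007, 0.017]
contact_force: [0.9, -1.1, 0.7]
opening: 0.106
```

Run:
```python
from m import *
import pickle
s=monitor.get_state();print(s['eef_pos'],s['tcp_rot'],s['contact_force'],s['opening'],2*np.arctan2(s['tcp_rot'][1],s['tcp_rot'][0]),s['dq'])
n='wrist';c=vision.get_calibration(n);pickle.dump(c,open(f'pics/{n}10.pkl','wb'))
im=vision.read_camera(n);cv2.imwrite(f'pics/{n}10.png',im[:,:,::-1])
im,c=meas(10)
cv2.imwrite('pics/w10z.png',cv2.resize(im[150:300,160:350],None,fx=4,fy=4,interpolation=cv2.INTER_CUBIC))
```

```text
[0.51284456 0.00837374 0.08127432] [ 0.99927017  0.03332335 -0.00668527  0.01743537] [ 0.93248945 -1.14443556  0.67478446] 0.10621566944935984 0.06667066878085635 [-0.00079219  0.0009053  -0.00036628  0.00030798 -0.00121681 -0.00389282]
green [24.8  6.8] [0.6198 0.1137 0.0635] 0.1497 ang 0.779
green [253.5 180. ] [0.5472 0.0095 0.0635] 0.0339 ang 0.029
```

View pics/w10z.png

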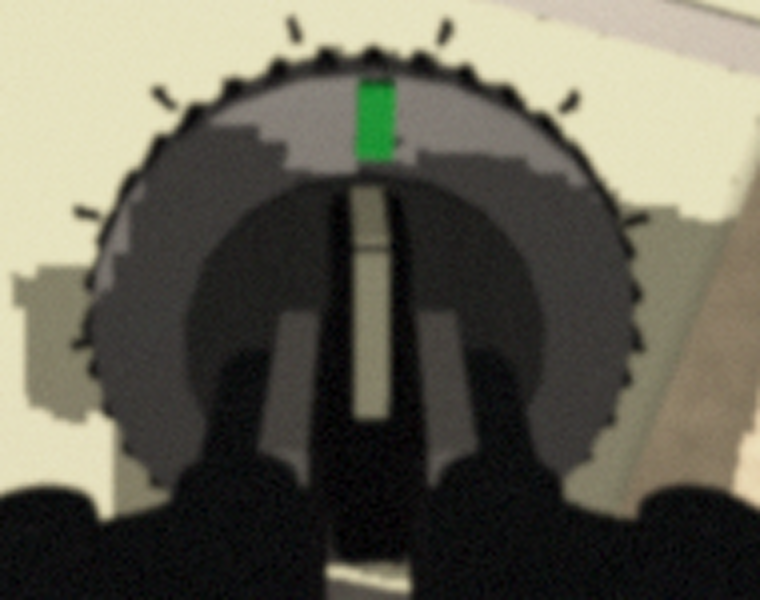

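Run:
```python
from m import *
im,c=meas(10)
Z=lambda x,y:(x/4+160-.4,y/4+150-.4)
a=lambda v:np.arctan2(v[1],v[0])
# disc edge points, ring edge pts -> circle fit in plane
def circ(pts,z):
    X=np.array([onz(c,*Z(*p),z)[:2] for p in pts]);A=np.c_[2*X,np.ones(len(X))];s=np.linalg.lstsq(A,(X**2).sum(1),rcond=None)[0]
    return s[:2],np.sqrt(s[2]+s[:2]@s[:2])
d,r=circ([(185,335),(543,335),(200,270),(529,270),(240,217),(490,217),(300,184),(430,184)],.063);print('disc',d,r)
g,r2=circ([(95,330),(632,330),(105,260),(622,260),(165,150),(562,150),(230,98),(500,98),(300,70),(440,70)],.059);print('ring',g,r2)
m=onz(c,*Z(375.5,122),.0635)[:2];e=onz(c,*Z(369,188),.063)[:2];p=onz(c,*Z(371.5,250),.083)[:2];q=onz(c,*Z(371,418),.083)[:2]
m1=onz(c,*Z(376.5,84),.063)[:2];m2=onz(c,*Z(375,160),.063)[:2]
for ax in (d,g,np.array([.5133,.0085]),np.array([.5128,.0083])):
    print('mark',a(m-ax),'end',a(e-ax),'tip',a(p-ax))
print('line',a(p-q),'blockedge',a(m1-m2),'m',m,e,p,q)
```

```text
green [24.8  6.8] [0.6198 0.1137 0.0635] 0.1497 ang 0.779
green [253.5 180. ] [0.5472 0.0095 0.0635] 0.0339 ang 0.029
disc [0.51464474 0.00879397] 0.02528706707154421
ring [0.51540583 0.00865108] 0.03840366671295363
mark 0.020287316455440182 end 0.03793781271587078 tip 0.05621582085191648
mark 0.025271557401569285 end 0.04563762334591834 tip 0.0647677938435171
mark 0.028159851286122462 end 0.04788542525932151 tip 0.06537606903585516
mark 0.033566173866708224 end 0.054943331892537285 tip 0.07224296688116615
line 0.06417828751910266 blockedge 0.04913072229031865 m [0.54715586 0.00945363] [0.53767612 0.00966815] [0.53704296 0.01005444] [0.51435741 0.00859651]
```

About 0.02 rad more by the same-plane estimates.

jog_arm(series=[[0,0,0,0.014],[0,0,0,0.007],[0,0,0,0],[0,0,0,0],[0,0,0,0],[0,0,0,0],[0,0,0,0],[0,0,0,0]])

```text
time: 14.85
eef_pos: [0.5128, 0.0084, 0.0813]
tcp_rot: [1.0, 0.022, -0.007, 0.018]
contact_force: [0.8, -0.2, 1.2]
opening: 0.113
```

jog_arm(series=[[0,0,0,0],[0,0,0,0],[0,0,0,0],[0,0,0,0],[0,0,0,0],[0,0,0,0],[0,0,0,0],[0,0,0,0]], grip=0.035)

```text
time: 15.52
eef_pos: [0.5128, 0.0085, 0.0811]
tcp_rot: [1.0, 0.023, -0.006, 0.018]
contact_force: [0.7, 0.5, 0.1]
opening: 0.412
```

jog_arm(series=[[0,0,-0.01,0],[0,0,-0.015,0],[0,0,-0.02,0],[0,0,-0.02,0],[0,0,-0.02,0],[0,0,-0.01,0],[0,0,0,0],[0,0,0,0]])

```text
time: 16.18
eef_pos: [0.5133, 0.0123, 0.183]
tcp_rot: [1.0, 0.023, -0.007, 0.018]
contact_force: [0.2, 0.1, -1.1]
opening: 0.408
```

Run:
```python
from m import *
import pickle
s=monitor.get_state();print(s['eef_pos'],s['tcp_rot'],s['contact_force'],s['opening'],2*np.arctan2(s['tcp_rot'][1],s['tcp_rot'][0]),s['dq'])
n='wrist';c=vision.get_calibration(n);pickle.dump(c,open(f'pics/{n}11.pkl','wb'))
im=vision.read_camera(n);cv2.imwrite(f'pics/{n}11.png',im[:,:,::-1])
im,c=meas(11)
cv2.imwrite('pics/w11z.png',cv2.resize(im[100:250,170:330],None,fx=4,fy=4,interpolation=cv2.INTER_CUBIC))
```

```text
[0.5133403  0.012295   0.18301341] [ 0.99956262  0.02266314 -0.0065654   0.017828  ] [ 0.24134381  0.14991018 -1.12526847] 0.40837834230870557 0.045338337498462965 [ 7.95541407e-04 -1.70644657e-02 -9.85870185e-03  4.04811564e-04
  5.04273122e-03 -1.40847148e-05]
green [117.8  45.6] [0.6211 0.1157 0.0635] 0.152 ang 0.782
green [252.  146.9] [0.5472 0.0096 0.0635] 0.0339 ang 0.031
```

View pics/w11z.png

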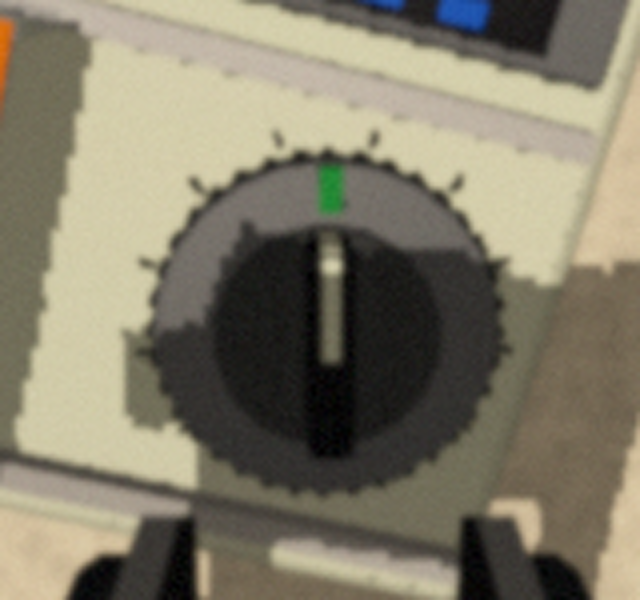

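Run:
```python
from m import *
im,c=meas(11)
Z=lambda x,y:(x/4+170-.4,y/4+100-.4)
a=lambda v:np.arctan2(v[1],v[0])
h=cv2.cvtColor(im,cv2.COLOR_BGR2GRAY)
for r in range(158,193,2): 
    row=h[r,243:262].astype(float); print(r,[int(x) for x in row], (np.clip(row-45,0,None)@np.arange(243,262)/np.clip(row-45,0,None).sum()).round(2))
```

```text
green [117.8  45.6] [0.6211 0.1157 0.0635] 0.152 ang 0.782
green [252.  146.9] [0.5472 0.0096 0.0635] 0.0339 ang 0.031
158 [54, 52, 50, 50, 34, 39, 53, 69, 77, 77, 75, 56, 44, 40, 49, 52, 52, 51, 61] 252.24
160 [29, 34, 40, 32, 20, 15, 43, 71, 87, 95, 89, 77, 49, 18, 32, 51, 54, 56, 54] 253.26
162 [29, 27, 23, 15, 10, 6, 46, 94, 124, 138, 136, 120, 78, 30, 18, 29, 38, 45, 47] 252.42
164 [25, 30, 21, 17, 13, 21, 47, 94, 135, 154, 151, 134, 82, 38, 17, 14, 19, 32, 35] 252.42
166 [26, 25, 20, 15, 13, 25, 61, 128, 180, 197, 200, 182, 118, 52, 18, 15, 21, 24, 28] 252.43
168 [25, 26, 16, 14, 2, 12, 40, 93, 136, 154, 154, 135, 86, 36, 14, 12, 30, 28, 25] 252.46
170 [31, 27, 21, 13, 8, 9, 33, 64, 96, 109, 108, 90, 62, 19, 17, 16, 24, 26, 31] 252.44
172 [25, 29, 19, 16, 8, 18, 29, 62, 94, 107, 108, 92, 60, 27, 11, 12, 22, 30, 26] 252.47
174 [26, 27, 23, 16, 10, 9, 30, 62, 94, 105, 106, 95, 57, 20, 9, 17, 22, 26, 28] 252.46
176 [30, 22, 23, 12, 11, 11, 31, 66, 94, 108, 107, 95, 60, 24, 11, 17, 26, 31, 27] 252.45
178 [21, 26, 22, 13, 4, 10, 26, 62, 93, 106, 104, 90, 58, 21, 8, 14, 25, 28, 25] 252.44
180 [29, 26, 26, 14, 9, 11, 30, 64, 93, 107, 107, 93, 58, 21, 11, 13, 23, 23, 28] 252.44
182 [29, 24, 24, 19, 16, 9, 30, 60, 97, 108, 105, 95, 52, 27, 6, 18, 19, 24, 27] 252.4
184 [28, 28, 18, 17, 11, 15, 34, 63, 99, 107, 109, 97, 59, 26, 6, 15, 25, 27, 22] 252.45
186 [29, 24, 22, 18, 7, 12, 30, 65, 94, 110, 108, 91, 55, 23, 6, 12, 23, 25, 26] 252.38
188 [27, 25, 20, 12, 4, 9, 31, 62, 93, 107, 107, 93, 57, 26, 2, 17, 25, 24, 22] 252.45
190 [25, 21, 19, 13, 5, 5, 17, 47, 63, 72, 70, 58, 39, 16, 13, 17, 23, 28, 23] 252.34
192 [25, 24, 23, 15, 13, 8, 11, 11, 15, 14, 11, 16, 8, 11, 7, 17, 23, 22, 26] nan<stdin>:7: RuntimeWarning: invalid value encountered in scalar divide
```

Run:
```python
from m import *
im,c=meas(11)
a=lambda v:np.arctan2(v[1],v[0])
p=onz(c,252.44,168,.083)[:2];q=onz(c,252.42,189,.083)[:2];m=onz(c,252,146.9,.0635)[:2]
u=(p-q)/np.linalg.norm(p-q);ax=p-u*.0245
print(p,q,ax,'line',a(u),'mark from own axis',a(m-ax),'len',np.linalg.norm(m-ax))
```

```text
green [117.8  45.6] [0.6211 0.1157 0.0635] 0.152 ang 0.782
green [252.  146.9] [0.5472 0.0096 0.0635] 0.0339 ang 0.031
[0.53346682 0.00934546] [0.51553065 0.00854379] [0.50899125 0.00825151] line 0.0446655653426731 mark from own axis 0.03494185488138101 len 0.03822870263280577
```

Pointer and mark agree within about 0.01 rad, and the ring has not moved. Now back to the fin.

jog_arm(series=[[0,0,0,0.1],[0,0,0,0.1],[0,0,0,0.03],[0,-0.025,0,0],[0,-0.035,0,0],[0,-0.035,0,0],[0,-0.025,0,0],[0,0,0,0]], grip=0.04)

```text
time: 16.9
eef_pos: [0.5319, 0.1322, 0.1659]
tcp_rot: [0.995, -0.101, -0.014, 0.019]
contact_force: [0.1, -1.0, -0.2]
opening: 0.469
```

Run:
```python
from m import *
import pickle
s=monitor.get_state();print(s['eef_pos'],s['tcp_rot'],s['contact_force'],s['opening'],2*np.arctan2(s['tcp_rot'][1],s['tcp_rot'][0]),s['dq'])
n='wrist';c=vision.get_calibration(n);pickle.dump(c,open(f'pics/{n}12.pkl','wb'))
im=vision.read_camera(n);cv2.imwrite(f'pics/{n}12.png',im[:,:,::-1])
im,c=meas(12)
h=cv2.cvtColor(im,cv2.COLOR_BGR2HSV)
n,l,st,ce=cv2.connectedComponentsWithStats(cv2.inRange(h,(2,140,70),(16,255,255)))
for i in range(1,n):
    if st[i,4]>50:print(st[i],ce[i],onz(c,*ce[i],.11))
```

```text
[0.53187276 0.13215178 0.16585905] [ 0.99455244 -0.10147737 -0.01405745  0.01924001] [ 0.06544256 -0.99443655 -0.15114068] 0.4691282375937456 -0.20336263931454152 [-0.01674619  0.01608769  0.03155466 -0.03889422  0.00614771 -0.01751799]
green [240.5  73.2] [0.6216 0.1183 0.0635] 0.1542 ang 0.792
green [ 30.8 125.5] [0.6173 0.2818 0.0635] 0.2924 ang 1.207
green [390.4 140.8] [0.5473 0.0102 0.0635] 0.034 ang 0.05
green [ 12.  179.5] [0.5807 0.3145 0.0635] 0.3133 ang 1.354
[ 154  119   21  144 1010] [163.59207921 190.24059406] [0.55907161 0.18443314 0.11      ]
[312 119  16 122 817] [318.9755202  175.94002448] [0.54655045 0.0814309  0.11      ]
[236 168  12  69 758] [241.87467018 202.00131926] [0.53955582 0.13560241 0.11      ]
```

View pics/wrist12.png

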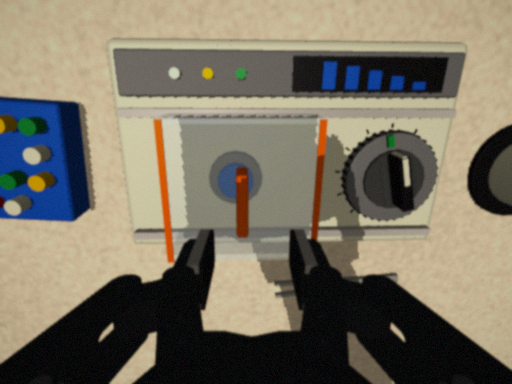

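The fin is at (0.5396, 0.1356), which matches the expected open position. I'll descend onto it.

jog_arm(series=[[0.004,-0.004,0,0],[0.004,-0.003,0,0],[0,0,0.008,0],[0,0,0.012,0],[0,0,0.012,0],[0,0,0.008,0],[0,0,0.002,0],[0,0,0,0]])

```text
time: 17.62
eef_pos: [0.5369, 0.1294, 0.1139]
tcp_rot: [0.994, -0.104, -0.019, 0.021]
contact_force: [-0.1, 0.3, -0.5]
opening: 0.469
```

jog_arm(series=[[0.001,-0.004,-0.002,0],[0.001,-0.003,0,0],[0,0,0,0],[0,0,0,0],[0,0,0,0],[0,0,0,0],[0,0,0,0],[0,0,0,0]])

```text
time: 18.28
eef_pos: [0.542, 0.1369, 0.1176]
tcp_rot: [0.994, -0.104, -0.017, 0.021]
contact_force: [-0.5, -0.3, -0.1]
opening: 0.467
```

jog_arm(series=[[0,0,0,0],[0,0,0,0],[0,0,0,0],[0,0,0,0],[0,0,0,0],[0,0,0,0],[0,0,0,0],[0,0,0,0]], grip=0.0)

```text
time: 18.95
eef_pos: [0.5416, 0.1346, 0.118]
tcp_rot: [0.994, -0.104, -0.018, 0.023]
contact_force: [0.4, -0.2, 0.1]
opening: 0.093
```

jog_arm(series=[[0,0.01,0,0],[0,0.013,0,0],[0,0.013,0,0],[0,0.013,0,0],[0,0.013,0,0],[0,0.013,0,0],[0,0.01,0,0],[0,0,0,0]])

```text
time: 19.62
eef_pos: [0.5226, 0.0446, 0.1181]
tcp_rot: [0.994, -0.105, -0.015, 0.02]
contact_force: [2.6, 0.0, -1.9]
opening: 0.089
```

jog_arm(series=[[0,0.008,0,0],[0,0.008,0,0],[0,0.006,0,0],[0,0.004,0,0],[0,0.003,0,0],[0,0.002,0,0],[0,0.002,0,0],[0,0.001,0,0]])

```text
time: 20.28
eef_pos: [0.5148, 0.0078, 0.1181]
tcp_rot: [0.994, -0.105, -0.014, 0.019]
contact_force: [4.3, 1.7, -5.4]
opening: 0.087
```

jog_arm(series=[[0,0.002,0,0],[0,0.002,0,0],[0,0.002,0,0],[0,0.002,0,0],[0,0.001,0,0],[0,0.001,0,0],[0,0.001,0,0],[0,0.001,0,0]])

```text
time: 20.95
eef_pos: [0.5147, 0.0073, 0.1181]
tcp_rot: [0.994, -0.106, -0.011, 0.007]
contact_force: [5.1, 3.3, -6.3]
opening: 0.087
```

jog_arm(series=[[0,0,0,0],[0,0,0,0],[0,0,0,0],[0,0,0,0],[0,0,0,0],[0,0,0,0],[0,0,0,0],[0,0,0,0]], grip=0.04)

```text
time: 21.62
eef_pos: [0.5138, 0.0063, 0.122]
tcp_rot: [0.994, -0.104, -0.013, 0.01]
contact_force: [0.5, 0.9, 0.4]
opening: 0.466
```

jog_arm(series=[[0,0,-0.01,0],[0,0,-0.02,0],[0,0,-0.025,0],[0,0,-0.025,0],[0,0,-0.025,0],[0,0,-0.01,0],[0,0,0,0],[0,0,0,0]])

```text
time: 22.28
eef_pos: [0.5159, 0.0082, 0.2439]
tcp_rot: [0.994, -0.104, -0.015, 0.01]
contact_force: [-0.9, -1.0, 0.2]
opening: 0.466
```

Run:
```python
from m import *
import pickle
s=monitor.get_state();print(s['eef_pos'],s['tcp_rot'],s['contact_force'],s['opening'],2*np.arctan2(s['tcp_rot'][1],s['tcp_rot'][0]),s['dq'])
n='wrist';c=vision.get_calibration(n);pickle.dump(c,open(f'pics/{n}13.pkl','wb'))
im=vision.read_camera(n);cv2.imwrite(f'pics/{n}13.png',im[:,:,::-1])
im,c=meas(13)
h=cv2.cvtColor(im,cv2.COLOR_BGR2HSV)
n,l,st,ce=cv2.connectedComponentsWithStats(cv2.inRange(h,(2,140,70),(16,255,255)))
for i in range(1,n):
    if st[i,4]>50:print(st[i],ce[i],onz(c,*ce[i],.11),(onz(c,*ce[i],.11)[:2]-[.5135,.0085])@[.194,.981])
n,l,st,ce=cv2.connectedComponentsWithStats(cv2.inRange(h,(100,130,50),(125,255,255)))
for i in range(1,n):
    if st[i,4]>200:print('blue',st[i],ce[i],onz(c,*ce[i],.061))
im=vision.read_camera('side');cv2.imwrite('pics/s13.png',cv2.resize(im[150:300,150:350,::-1],None,fx=4,fy=4,interpolation=cv2.INTER_CUBIC))
```

```text
[0.51593888 0.00824362 0.24386637] [ 0.99437333 -0.10441595 -0.01503569  0.00963975] [-0.91959537 -1.03761205  0.18878462] 0.4664751448343635 -0.20924673611554814 [ 0.00052742 -0.01176309 -0.00586372 -0.00147658  0.00305058 -0.00042927]
green [120.  87.] [0.6214 0.1156 0.0635] 0.1521 ang 0.781
green [241.4 137.6] [0.547  0.009  0.0635] 0.0337 ang 0.014
[300 121  12 106 522] [305.52873563 171.77203065] [ 0.51023708 -0.04480489  0.11      ] -0.052925105558758685
[187 122  12 106 526] [192.85361217 174.57034221] [0.53023057 0.05868391 0.11      ] 0.05247614965760053
[245 156  10  50 397] [249.57178841 180.41309824] [0.51324905 0.00824403 0.11      ] -0.00029979050544060005
blue [182  77  12  22 243] [187.51851852  87.59670782] [0.60702607 0.05100816 0.061     ]
blue [200  80  12  19 209] [205.34449761  89.28708134] [0.60174368 0.0339564  0.061     ]
blue [  0 144  13  57 409] [  4.00733496 179.74572127] [0.55672965 0.27318619 0.061     ]
blue [111 155  28  27 596] [124.4966443  168.38926174] [0.5408902  0.14116128 0.061     ]
```

View pics/wrist13.png

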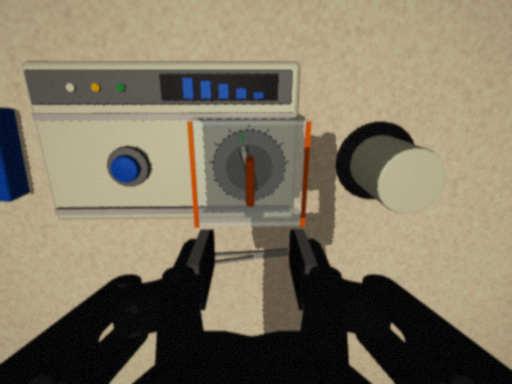

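View pics/s13.png

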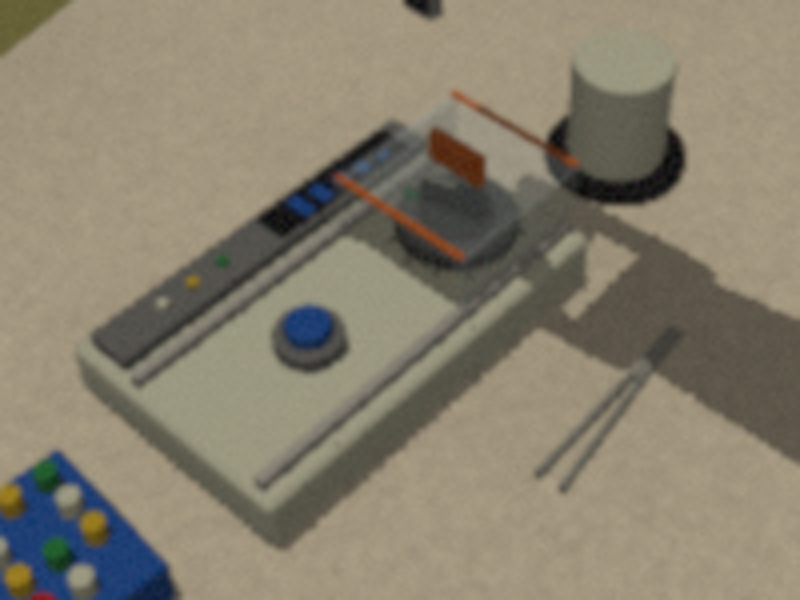

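The guard is back over the dial: the fin is at −0.3 mm from the dial along y, and the push stalled at the stop. The button is free at (124,168), which maps to (0.541, 0.141). I'll shut the fingers and move above it.

jog_arm(series=[[0,-0.015,0,0],[0,-0.025,0,0],[0,-0.03,0,0],[0,-0.03,0,0],[0,-0.025,0,0],[0,-0.013,0,0],[0,0,0,0],[0,0,0,0]], grip=0.0)

```text
time: 23.05
eef_pos: [0.5384, 0.1466, 0.2231]
tcp_rot: [0.994, -0.106, -0.029, 0.012]
contact_force: [0.5, -0.1, 0.3]
opening: 0.0
```

jog_arm(series=[[0,0,0.015,0],[0,0,0.025,0],[0,0,0.03,0],[0,0,0.03,0],[0,0,0.02,0],[0,0,0.01,0],[0,0,0,0],[0,0,0,0]])

```text
time: 23.72
eef_pos: [0.5293, 0.1344, 0.0878]
tcp_rot: [0.993, -0.11, -0.03, 0.014]
contact_force: [0.5, 0.5, 0.0]
opening: 0.001
```

Run:
```python
from m import *
import pickle
s=monitor.get_state();print(s['eef_pos'],s['tcp_rot'],s['contact_force'],s['opening'])
n='wrist';c=vision.get_calibration(n);pickle.dump(c,open(f'pics/{n}14.pkl','wb'))
im=vision.read_camera(n);cv2.imwrite(f'pics/{n}14.png',im[:,:,::-1])
im=vision.read_camera('side');cv2.imwrite('pics/s14.png',cv2.resize(im[150:300,150:350,::-1],None,fx=4,fy=4,interpolation=cv2.INTER_CUBIC))
```

```text
[0.5293479  0.134383   0.08776053] [ 0.99338245 -0.10999062 -0.02992915  0.01405789] [0.49293029 0.47229531 0.0289048 ] 0.0006583561404383724
```

View pics/wrist14.png

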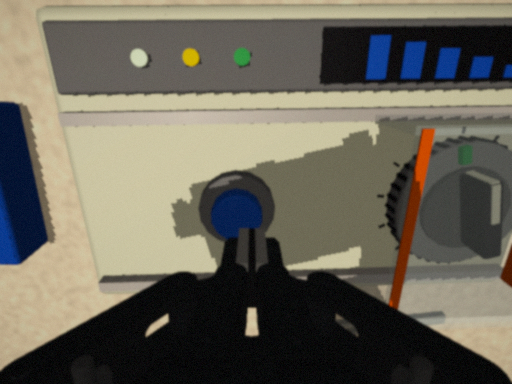

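View pics/s14.png

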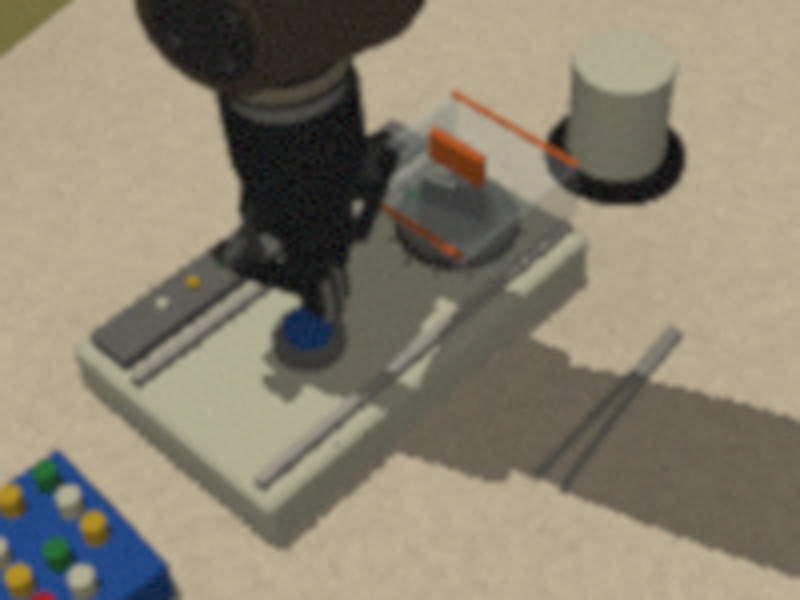

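The tips need to go about 13 mm forward and 7 mm left to be over the button.

jog_arm(series=[[0.005,-0.004,0,0],[0.004,-0.004,0,0],[0.002,-0.001,0,0],[0,0,0,0],[0,0,0,0],[0,0,0,0],[0,0,0,0],[0,0,0,0]])

```text
time: 24.48
eef_pos: [0.5495, 0.1427, 0.0952]
tcp_rot: [0.994, -0.109, -0.022, 0.013]
contact_force: [-0.1, 0.3, -0.4]
opening: -0.003
```

jog_arm(series=[[-0.003,0.001,0,0],[-0.002,0.001,0.004,0],[-0.001,0,0.004,0],[0,0,0.004,0],[0,0,0.003,0],[0,0,0,0],[0,0,0,0],[0,0,0,0]])

```text
time: 25.15
eef_pos: [0.5407, 0.1415, 0.0782]
tcp_rot: [0.994, -0.109, -0.023, 0.013]
contact_force: [-0.8, 0.7, 1.0]
opening: -0.004
```

Run:
```python
from m import *
s=monitor.get_state();print(s['eef_pos'],s['tcp_rot'],s['contact_force'],s['opening'])
im=vision.read_camera('wrist');cv2.imwrite(f'pics/wrist15.png',im[:,:,::-1])
```

```text
[0.54071819 0.14150614 0.07817903] [ 0.99364504 -0.10947965 -0.02288829  0.01264404] [-0.8239995   0.67425625  0.99305228] -0.003919534131721229
```

View pics/wrist15.png

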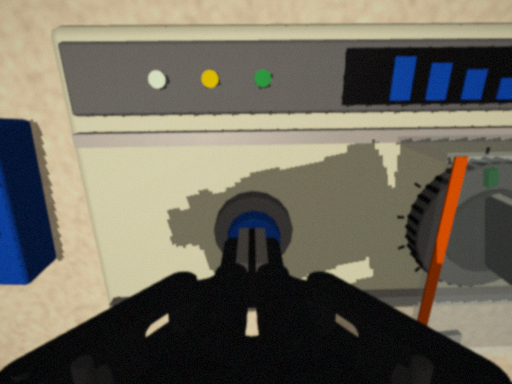

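The tips are over the button, about 6 mm above its top. I'll press gently.

jog_arm(series=[[0,0,0.003,0],[0,0,0.003,0],[0,0,0.003,0],[0,0,0.003,0],[0,0,0.003,0],[0,0,0.002,0],[0,0,0.002,0],[0,0,0,0]])

```text
time: 25.87
eef_pos: [0.5412, 0.1416, 0.073]
tcp_rot: [0.994, -0.109, -0.027, 0.014]
contact_force: [-2.4, -1.0, 3.9]
opening: -0.001
```

jog_arm(series=[[0,0,0.005,0],[0,0,0.005,0],[0,0,0.005,0],[0,0,0.005,0],[0,0,0.005,0],[0,0,0.005,0],[0,0,0.004,0],[0,0,0.003,0]])

```text
time: 26.53
eef_pos: [0.5421, 0.1417, 0.0721]
tcp_rot: [0.993, -0.107, -0.035, 0.018]
contact_force: [-6.8, -0.8, 12.4]
opening: -0.006
```

Run:
```python
from m import *
s=monitor.get_state();print(s['eef_pos'],s['tcp_rot'],s['contact_force'],s['opening'],s['qpos'],s['joint_efforts'])
im=vision.read_camera('wrist');cv2.imwrite(f'pics/wrist16.png',im[:,:,::-1])
im=vision.read_camera('side');cv2.imwrite('pics/s16.png',cv2.resize(im[150:300,150:350,::-1],None,fx=4,fy=4,interpolation=cv2.INTER_CUBIC))
```

```text
[0.54213739 0.14174853 0.07214716] [ 0.99349048 -0.10673533 -0.0354207   0.01815536] [-6.78501003 -0.84089491 12.42869123] -0.005778533187413977 [ 0.08426088  0.27881193  1.92770224 -0.02614583  1.01171767  1.88382378] [-4.60995231e-01 -2.93203282e+01 -2.24987376e+01  4.98479151e-02
 -1.54836092e+00  2.61031390e-03]
```

View pics/wrist16.png

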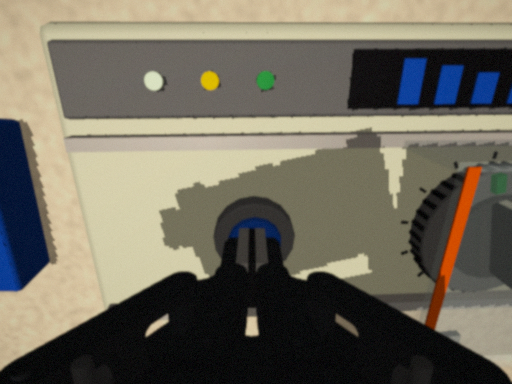

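View pics/s16.png

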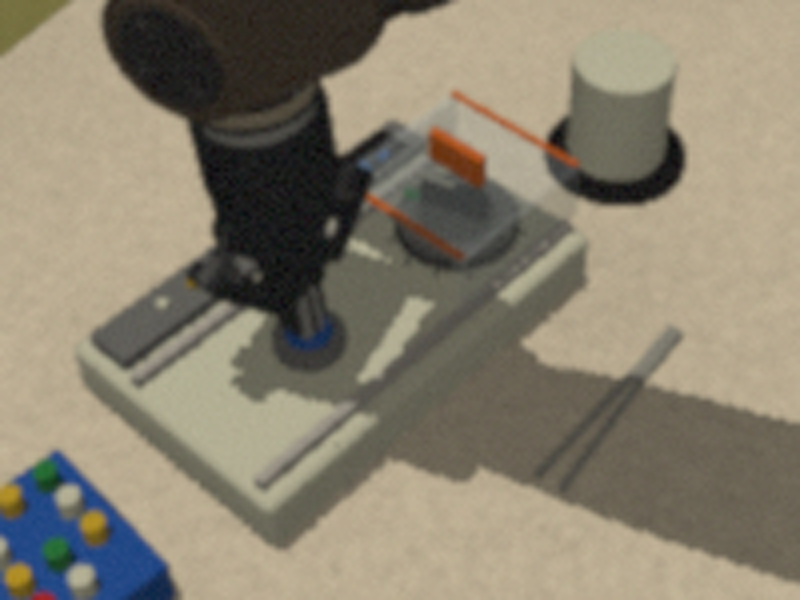

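Run:
```python
from h import *
a=cv2.imread('pics/s13.png');b=cv2.imread('pics/s16.png')
cv2.imwrite('pics/cmp.png',np.hstack([cv2.resize(i[280:390,240:370],None,fx=3,fy=3,interpolation=cv2.INTER_CUBIC) for i in (a,b)]))
cs=vision.get_calibration('side')
for z in (.055,.061):
    print(z,[((proj(cs,[.5405+dx,.141+dy,z])-[150,150])*4).round(1) for dx,dy in ((0,0),(-.0128,-.0077),(.0075,-.013),(-.0075,.013))])
```

```text
0.055 [array([306.1, 332.6]), array([330.6, 332.4]), array([307.8, 314.1]), array([304.4, 351.7])]
0.061 [array([305.5, 326.1]), array([330.1, 325.9]), array([307.2, 307.6]), array([303.7, 345.2])]
```

View pics/cmp.png

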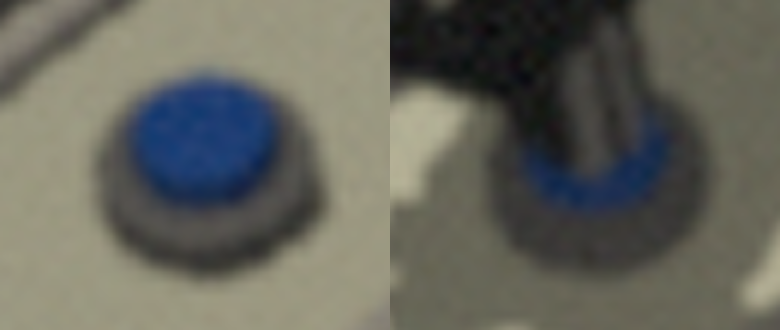

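The forces fit: contact began near z = 0.079, spring force was about 4 N at 0.073, then a hard stop at 12 N. The blue top also sits about 5–6 mm lower. One slightly firmer push, then release.

jog_arm(series=[[0,0,0.007,0],[0,0,0.007,0],[0,0,0.007,0],[0,0,0,0],[0,0,-0.01,0],[0,0,-0.02,0],[0,0,-0.03,0],[0,0,-0.03,0]])

```text
time: 27.3
eef_pos: [0.5468, 0.1444, 0.1607]
tcp_rot: [0.993, -0.106, -0.046, 0.022]
contact_force: [0.9, 0.3, 1.0]
opening: 0.001
```

jog_arm(series=[[0,0,-0.03,0],[0,0,-0.03,0],[0,-0.03,-0.02,0],[0,-0.04,0,0],[0,-0.04,0,0],[0,-0.04,0,0],[0,-0.03,0,0],[0,0,0,0]])

```text
time: 27.97
eef_pos: [0.5996, 0.329, 0.2424]
tcp_rot: [0.993, -0.109, -0.037, 0.018]
contact_force: [-0.4, -1.0, 0.3]
opening: 0.002
```

Run:
```python
from h import *
s=monitor.get_state();print(s['time'],s['eef_pos'],s['tcp_rot'],s['contact_force'])
im=vision.read_camera('side');cv2.imwrite('pics/s17.png',cv2.resize(im[150:300,150:350,::-1],None,fx=4,fy=4,interpolation=cv2.INTER_CUBIC))
im=vision.read_camera('top');cv2.imwrite('pics/t17.png',im[:,:,::-1])
import pickle
c=vision.get_calibration('wrist');pickle.dump(c,open('pics/wrist17.pkl','wb'))
im=vision.read_camera('wrist');cv2.imwrite('pics/wrist17.png',im[:,:,::-1])
```

```text
27.9667 [0.59959039 0.32898468 0.24240989] [ 0.99316456 -0.10939564 -0.03652421  0.01796454] [-0.43537831 -0.95232589  0.33714267]
```

View pics/s17.png

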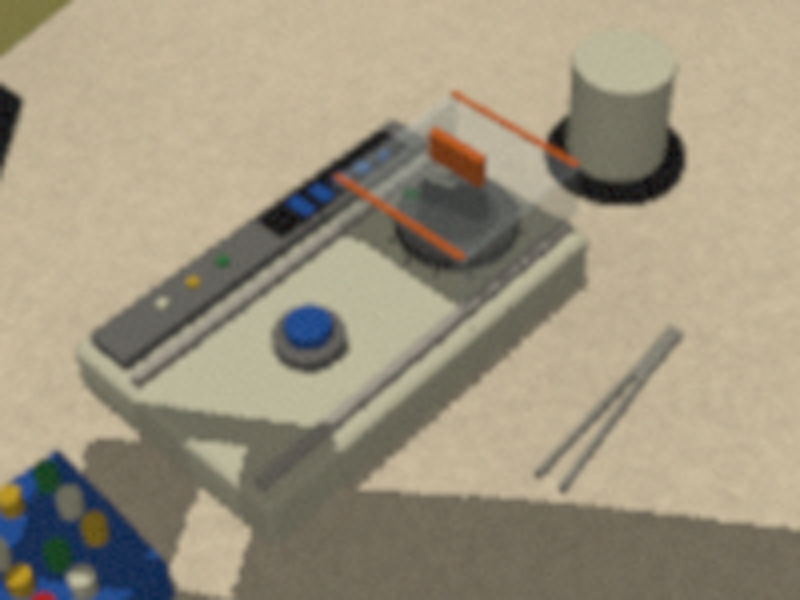

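View pics/t17.png

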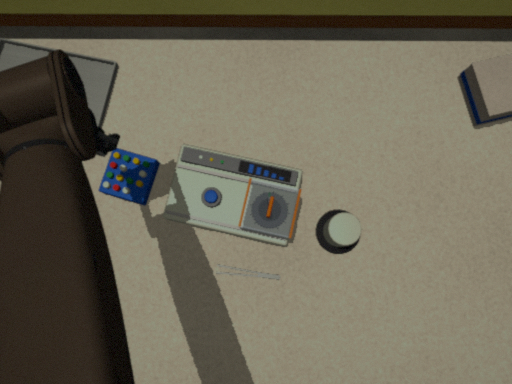

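View pics/wrist17.png

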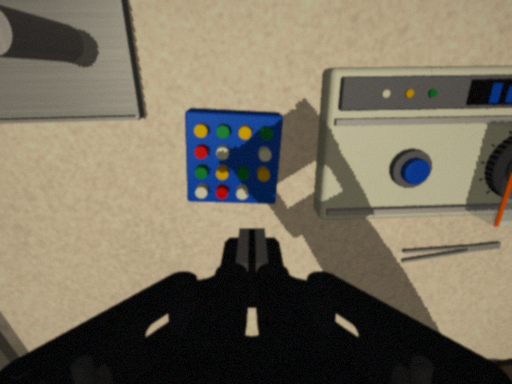

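The button has sprung back, the guard is over the dial and the pointer still points at the mark. The plug, rack and forceps are where they were, and the arm is clear. Handing in.

Run:
```python
from h import *
print(monitor.get_state()['dq'].round(3)); print(workorder.sign_off())
```

```text
[-0.028 -0.022  0.015 -0.001  0.002  0.002]
the job is handed in; nothing more can be done
None
```

I did the job in the order asked and handed it in at about 28 s of the 72 s allowed; `sign_off()` gives no verdict.

**What I did**
- I pinched the guard's fin and slid the guard to its open stop.
- I turned the inner knob about 1.4 rad clockwise by its grip bar.
- I slid the guard back over the dial to its closed stop.
- I pressed the start button and released it.

**Last checks**
- **Pointer:** it agreed with the green mark within about 0.01 rad just after I let go of the bar.
- **Ring:** the mark's measured angle varied from about 0.01 to 0.06 rad between views, with no sign of movement. The lowest reading was the one taken through the closed guard.
- **Guard:** the fin was 0.3 mm from the dial axis along the console's y, and the closing push had stalled there. It had started about 27 mm open, so I closed it all the way rather than back to where it was.
- **Button:** the force was about 4 N, then 12 N against a hard stop, and the blue top sat about 5–6 mm lower. It was back up in the last picture.
- **Plug, rack and forceps:** no movement seen in the last pictures.

**What did not go smoothly**
- I hit the guard's open stop harder than I meant to, with a wrist force of about 87 N against the 120 N limit. It also left the tool tilted by about 3 to 5 degrees for the rest of the job.
- When I pressed the button, the given distance to the fingertips put them about 6 mm above the pressed button. I judged the press by force and picture, taking it that the shut fingers reach farther.

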